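# Hold a ball tray over the inspection mirror

## Task

Take the blue height gauge out of the wooden rack, push its blade fully home in the slot of the inspection base and let go of it. Then lift the ball tray by its brass grip, carry it without tipping it, the ball staying in its pocket, and hold it level and still with the pocket centred over the round mirror and the tray's underside level with the top of the blue gauge (to about a centimetre), touching neither base nor gauge; finish while still holding it there. Leave the red gauge, the brass weight and the small tin alone.

Things in the scene. Friction and masses are not known exactly. Their poses are not given: they have to be found in the camera images.
- gauge_blue_grip (a point): blue height gauge, upright, loose, 70 g, at the centre of its blue grip (12 mm thick in x, 28 wide in y, 40 high). Below: dark shoulder 16 x 34 x 6 mm, its underside 26 mm below this point; steel blade 4 x 24 mm, 24 long, tip 50 mm below this point. Top 20 mm above. z up; a half turn is the same. Starts in a rack slot, shoulder on the rack, this point 56 mm above the desk
- gauge_red_grip (a point): red height gauge, like the blue one but red and 25 mm taller (its top is 45 mm above this point); stands in the rack's other slot, 60 mm from the blue one along their y; stays there
- rack: fixed wooden rack, 40 (its x) x 116 (its y) x 30 mm high, origin at the centre of its underside; two through slots 9 x 28 mm at y = -30 and +30 mm hold the two gauges, either way round
- slot_mouth (a point): centre of the slot's mouth in the aluminium block (44 x 54 mm) at the left end of the fixed inspection base, 30 mm above the desk, z up. Slot 7 mm (x) by 27 mm (y), vertical, 3 mm chamfer. Gauge fully home: shoulder on the block, its grip centre 26 mm and its top 46 mm above this point
- mirror (a point): centre of the round mirror (pale, 50 mm across, in a black ring) at the right end of the inspection base, 12 mm above the desk, 83 mm from the slot along the base's -y. Axes as slot_mouth. The dark plate round it is 70 mm wide (x), 8 mm high
- tray_grip (a point): loose ball tray, about 0.16 kg: white plate 8 mm thick, 115 mm long (its x), 58 wide (y), flat on the desk, with an upright brass grip block 36 mm long (x), 14 thick (y), its top 48 mm above the tray's underside. This point is in the grip, 30 mm above the underside; x points to the pocket, z up
- tray_pocket (a point): centre of the tray's round pocket, 65 mm from tray_grip along the tray's x, 13 mm above its underside (the ball's centre when centred). Pocket 34 mm across, clear flat floor 3 mm above the underside, rim 5 mm above the floor: tipping or jerking lets the ball roll over the rim
- ball_center (a point): centre of the loose steel ball, 20 mm across, 33 g, that rolls about in the tray's pocket (up to about 8 mm off its centre)
- weight: small turned brass weight, 28 mm across, 31 mm high, origin at its underside; bystander
- small_tin: small round clear tin with a black lid, 40 mm across, 23 mm high, origin at its underside; bystander
Not all that is in view belongs to the job. Leave any orange look-alike of the part that bears gauge_blue_grip alone.

How it is judged:
By the outcome, as a careful person would: the job done as asked, in the order asked, and still so for the second after the job is handed in, while the arm keeps its last pose, push and grip.
It also fails if it takes over 67 s, if anything falls off the work surface, if the arm or the gripper's body presses on something with over 40 N, if the wrist force passes 120 N, or if a joint passes its speed limit or range.

## Robot

A 6-joint arm with a two-finger parallel gripper is mounted at the origin on a cart in front of the work surface, level with it; the furniture and walls round the work are solid. World frame = base frame: x ahead of the robot, y to its left, z up, the work surface at z = 0. Lengths are in m, angles in rad, forces in N, time in s.
With the tool pointing down it reaches from about 0.25 to 0.775 m from the base axis. Payload 4 kg.
Tool frame: the origin (TCP) lies at the very end of the fingers, on their centre line; the grasp point (between the pads) lies 19 mm behind it; z points along the fingers, x is the direction in which the jaws open and shut, and the axes are right-handed (so a half turn about z gives the same grasp; the last joint's range is limited). The gripper opens to 94 mm and grips with 3 to 60 N. Pads are 16 mm wide; open, the fingers measure 119 mm over their backs; the gripper's body (75 mm by 177 mm) begins 78 mm behind the grasp point.
Start: joints at [1.084, 0.087, 1.371, -0, 1.684, -0.103], TCP at [0.206, 0.51, 0.206] pointing down, gripper open.
Joint ranges: [-3.1, 3.1], [-0.76, 2.03], [0.27, 2.55], [-1.08, 4.22], [0.17, 2.65], [-2.57, 2.57]. Speed limits (rad/s): [2.79, 2.79, 3.14, 3.14, 3.14, 3.14].

## Interface

Orientations are given as [roll, pitch, yaw] about the fixed x, y, z axes, in that order (R = Rz(yaw) Ry(pitch) Rx(roll)).
In Python, from bench import robot, cams, ticket gives the robot as it stands.
- The arm moves only by the tool jog_arm, never from a script. Its argument "series" is a list of rows, each an object of numbers: "x", "y", "z": the shift along the tool's x, y, z in m; "rx", "ry", "rz": the turn, a rotation vector about the tool's x, y, z in degrees. A call has 1 to 12 rows; each row shifts and turns the pose as measured when the row begins, along the tool's axes as they then stand; what a row does not reach is not made up. A row lasts 1/12 s, in which the tool goes at most 41.7 mm and 7.16 degrees, less where a joint would pass 70% of its speed; a pose out of reach is approached as far as the arm can. A call with a gripper value outside its range is refused whole. "claw" is the opening, from 0 (shut) to 1 (fully open), set as the call begins (left out, the last holds). The fingers move at their own pace and stop on an object; the grip force is fixed at half the most. Time passes only in rows, so rows that do not move let the fingers close. It gives the time, the measured TCP pose, the force and the opening at its end, in the units of the state.
- robot.get_obs(): the state, without advancing time (a new reading comes with each control period).
- cams.snapshot(name): name is "scene" or "top" or "wrist"; returns a dict with "img" (420x560x3 uint8, red, green, blue), "mtx" (3x3 intrinsics, pixels), "origin" and "attitude" of the camera in the world. Camera axes: x right, y down, z forward; pixel columns grow to the right and rows downward; lengths in m; the calibration is good to about 2 mm. A picture is of the moment at which its call begins. There is no depth.
- ticket.close_job(): hands the job in, once; it reports no verdict.
Trained networks look in a picture, given as the dict that the camera call returned (one of the last four; its "shot" number tells which), for a name from the list of things; names that differ only in an ending like _2 or _b are one class to them, and where a whole thing is asked for, a point or a joint stands for the part that bears it (a point fixed in the world has none). Each returns a list of dicts, best first, with "p" (0 to 1); they miss things now and then, are a little off and sometimes report something else, mostly with a low value. They report only what shows in the picture. A call takes as long as a camera call. They do not tell look-alikes from the thing itself.
- cams.look_for(thing, picture): "bbox" ([left, top, width, height] in pixels, round what is visible of it).
The state is a dict: "time": time; "joint_positions": joint angles; "qvel": joint speeds; "joint_torque": joint torques, N m; "tool_pos": TCP position; "ee_rot": TCP orientation; "wrist_force": force on the tool from outside, world axes, zero at the start; "wrist_torque": the same for the moment, N m; "width": finger opening in m.
Only numpy, scipy, OpenCV 4.12 (cv2) and the standard library are available. Lean on these libraries where they do the work, as an engineer would, in place of code of your own. Each camera call takes 0.05 s, during which the arm holds its last target.

## Working session

There is one attempt and no reset: what is moved stays moved. The work goes in short steps, Python scripts to look and compute and a tool call to move; the robot and the scene stay as the last step left them, time stands still between calls to the robot, and variables do not carry over. Pictures are saved under pics/ and viewed, and the job is handed in when it is done.

Besides the shell and the picture viewer there is one more tool, called after "Call:" as name(argument=value, ...) on one line, values as JSON. jog_arm: Moves the arm, as the interface text tells. Its arguments: {"type":"object","properties":{"series":{"type":"array","items":{"type":"object","properties":{"x":{"type":"number"},"y":{"type":"number"},"z":{"type":"number"},"rx":{"type":"number"},"ry":{"type":"number"},"rz":{"type":"number"}}}},"claw":{"type":"number"}},"required":["series"]}

```bash
ls; mkdir -p pics; python3 - <<'E'
from bench import robot,cams,ticket
import cv2,numpy as np
print(robot.get_obs())
for n in ["scene","top","wrist"]:
    s=cams.snapshot(n)
    cv2.imwrite(f"pics/{n}0.png",s["img"][:,:,::-1])
    print(n,s["mtx"].tolist(),s["origin"],np.array(s["attitude"]).tolist(),s["shot"])
    for t in ["gauge_blue_grip","gauge_red_grip","rack","slot_mouth","mirror","tray_grip","tray_pocket","ball_center","weight","small_tin"]:
        print(t,[(np.round(d["bbox"],1).tolist(),round(d["p"],2)) for d in cams.look_for(t,s)])
E
```

```text
pics
{'time': 0.0, 'joint_positions': array([ 1.08390188e+00,  8.79298140e-02,  1.37225018e+00, -2.03639246e-05,
        1.68356745e+00, -1.03090104e-01]), 'qvel': array([ 0.00099952,  0.0002655 , -0.00024581,  0.00028222, -0.00030788,
       -0.00062119]), 'joint_torque': array([-6.75775882e-04, -3.40203452e+01, -3.02416849e+01,  7.17112608e-02,
        3.31567973e-02, -1.90738979e-04]), 'tool_pos': array([0.20569882, 0.50950184, 0.20432   ]), 'ee_rot': array([-3.14139104e+00,  2.14542965e-03,  1.18698994e+00]), 'wrist_force': array([-1.06419282, -0.86184954,  1.43960705]), 'wrist_torque': array([0.03940555, 0.00784226, 0.03742883]), 'width': 0.09398943112864314}
scene [[519.5189492754575, 0.0, 277.4919389217207], [0.0, 519.5189492754575, 218.2642248379639], [0.0, 0.0, 1.0]] [0.0533662  0.33481542 0.78514373] [-2.2983257554128995, -0.013162241719222756, -2.196148287503119] 1
gauge_blue_grip [([188.7, 308.2, 20.5, 26.7], 0.79), ([161.7, 205.4, 20.1, 28.7], 0.64)]
gauge_red_grip [([220.1, 289.5, 20.2, 33.9], 0.7)]
rack [([221.3, 290.8, 21.6, 32.9], 0.69), ([181.1, 306.9, 70.1, 43.1], 
[... 750 characters left out ...]
 0.59)]
tray_grip [([328.7, 220.0, 44.6, 35.1], 0.96), ([315.3, 183.9, 13.5, 16.5], 0.27)]
tray_pocket [([323.2, 224.4, 47.9, 27.3], 0.97), ([245.8, 222.5, 54.3, 33.8], 0.38)]
ball_center [([358.7, 235.8, 4.8, 6.9], 0.36)]
weight []
small_tin [([314.6, 181.4, 17.6, 19.9], 0.55), ([359.9, 239.8, 0.4, 4.6], 0.52), ([165.7, 235.4, 48.3, 20.3], 0.45)]
wrist [[292.61285901335134, 0.0, 279.2475263204489], [0.0, 292.61285901335134, 213.38525587192376], [0.0, 0.0, 1.0]] [0.14461288 0.53490604 0.38473248] [2.909704506052561, 0.000851725728913566, 1.1863010342208526] 3
gauge_blue_grip []
gauge_red_grip []
rack []
slot_mouth []
mirror []
tray_grip []
tray_pocket []
ball_center []
weight []
small_tin []
```

View pics/scene0.png

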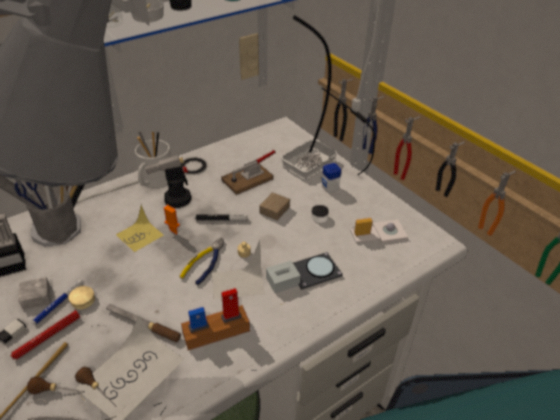

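View pics/top0.png

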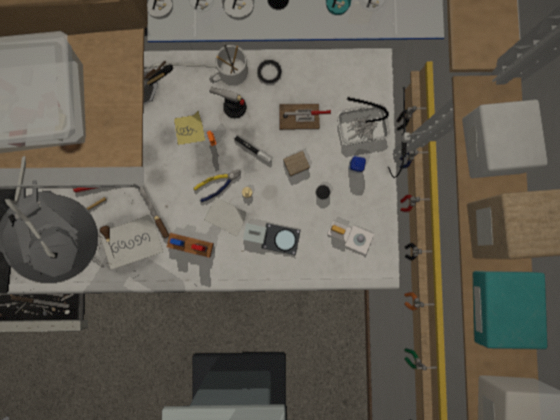

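```bash
python3 - <<'E'
import cv2
a=cv2.imread("pics/scene0.png")[190:360,150:420]
cv2.imwrite("pics/scene0c.png",cv2.resize(a,None,fx=2.96,fy=2.96,interpolation=cv2.INTER_CUBIC))
a=cv2.imread("pics/top0.png")[170:270,150:380]
cv2.imwrite("pics/top0c.png",cv2.resize(a,None,fx=3.4,fy=3.4,interpolation=cv2.INTER_CUBIC))
E
```

```text
(no output)
```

View pics/scene0c.png

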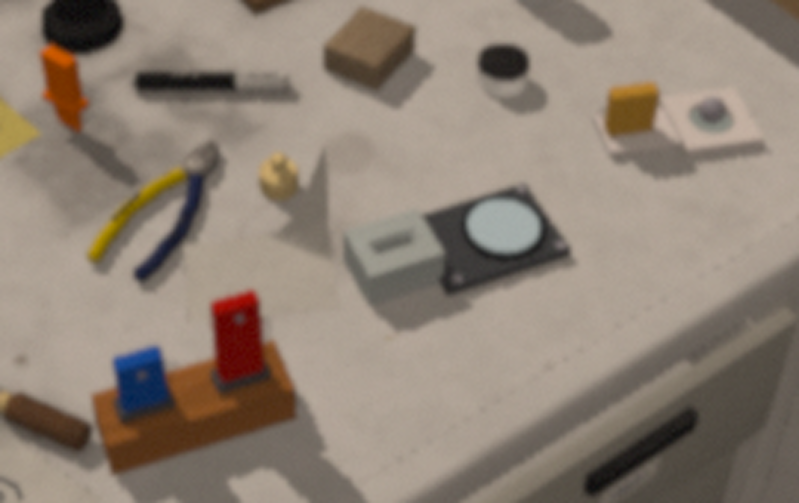

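View pics/top0c.png

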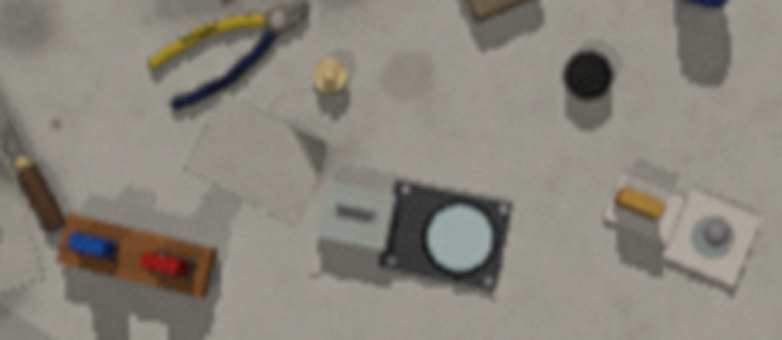

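The blue gauge is at scene px (197,320), standing in the rack beside the red gauge at (231,304). The orange look-alike is at (170,219), and the blue bottle cap at (331,172) is scenery. I choose the one at (197,320). The base slot is at (283,271), the mirror at (320,267), the tray grip at (363,227) and the ball at (390,228).

```bash
cat > h.py <<'E'
import numpy as np,cv2
from scipy.spatial.transform import Rotation as R
def RT(s): return R.from_euler('xyz',s["attitude"]).as_matrix(),np.array(s["origin"])
def ray(s,u,v,z):
    M,o=RT(s); d=M@(np.linalg.inv(s["mtx"])@np.array([u,v,1.0])); t=(z-o[2])/d[2]; return o+t*d
def proj(s,P):
    M,o=RT(s); c=(np.atleast_2d(P)-o)@M; q=c@np.array(s["mtx"]).T; return q[:,:2]/q[:,2:]
def blob(img,lo,hi,box=None):
    hsv=cv2.cvtColor(img,cv2.COLOR_RGB2HSV); m=cv2.inRange(hsv,np.array(lo),np.array(hi))
    if box is not None:
        k=np.zeros_like(m);x,y,w,h=box;k[y:y+h,x:x+w]=1;m*=k
    n,l,st,c=cv2.connectedComponentsWithStats(m)
    i=1+np.argmax(st[1:,4]); return c[i],st[i],(l==i)
E
python3 - <<'E'
from bench import robot,cams
from h import *
s=cams.snapshot("top")
for n,(u,v),z in [("blue",(176.7,242),.076),("red",(199,247.7),.101),("slot",(254.5,232.5),.03),("mirror",(285,240),.012),("grip",(338,229.5),.048),("ball",(360.5,238.5),.013),("weight",(247,191.5),.03),("tin",(323,192),.023),("rackL",(168,246),.03)]:
    print(n,ray(s,u,v,z).round(4))
c=cams.snapshot("scene")
for n,(u,v),z in [("blue",(197.5,309.5),.076),("slot",(282.5,271),.03),("mirror",(320.3,267),.012),("ball",(390,228),.013)]:
    print(n,ray(c,u,v,z).round(4))
E
```

```text
blue [0.5809 0.1093 0.076 ]
red [0.5655 0.0493 0.101 ]
slot [ 0.6047 -0.087   0.03  ]
mirror [ 0.5845 -0.1674  0.012 ]
grip [ 0.6093 -0.3046  0.048 ]
ball [ 0.5863 -0.3684  0.013 ]
weight [ 0.7135 -0.068   0.03  ]
tin [ 0.7107 -0.2701  0.023 ]
rackL [0.5718 0.1403 0.03  ]
blue [0.5818 0.1105 0.076 ]
slot [ 0.6033 -0.0867  0.03  ]
mirror [ 0.5811 -0.1659  0.012 ]
ball [ 0.5826 -0.3649  0.013 ]
```

```bash
python3 - <<'E'
from bench import robot,cams
from h import *
s=cams.snapshot("top");c=cams.snapshot("scene")
def two(a,b):
    A=[];B=[]
    for q,(u,v) in ((s,a),(c,b)):
        M,o=RT(q);d=M@np.linalg.inv(q["mtx"])@np.array([u,v,1.]);d/=np.linalg.norm(d);P=np.eye(3)-np.outer(d,d);A.append(P);B.append(P@o)
    x=np.linalg.lstsq(np.vstack(A),np.hstack(B),rcond=None)[0]
    return x.round(3),proj(s,x).round(0),proj(c,x).round(0)
print(two((48,240),(55,90)))
print(two((40,200),(60,20)))
for z in (0,.3,.6,.9):print(z,ray(s,48,240,z).round(3),ray(c,55,90,z).round(3),ray(c,50,180,z).round(3))
w=cams.snapshot("wrist");cv2.imwrite("pics/wrist1.png",w["img"][:,:,::-1])
print(proj(s,np.array([[0,0,0],[.2,.51,.2],[.2,.51,.4]])))
E
```

```text
(array([0.574, 0.239, 0.532]), array([[ 51., 241.]]), array([[49., 89.]]))
(array([0.63 , 0.216, 0.585]), array([[ 53., 205.]]), array([[39., 13.]]))
0 [0.592 0.468 0.   ] [1.645 0.026 0.   ] [ 1.197  0.185 -0.   ]
0.3 [0.583 0.342 0.3  ] [1.037 0.144 0.3  ] [0.76  0.242 0.3  ]
0.6 [0.573 0.216 0.6  ] [0.429 0.262 0.6  ] [0.323 0.3   0.6  ]
0.9 [0.564 0.09  0.9  ] [-0.179  0.38   0.9  ] [-0.114  0.357  0.9  ]
[[223.06516447 467.80009147]
 [-13.23284847 413.3314189 ]
 [-70.61212387 445.39839654]]
```

View pics/wrist1.png

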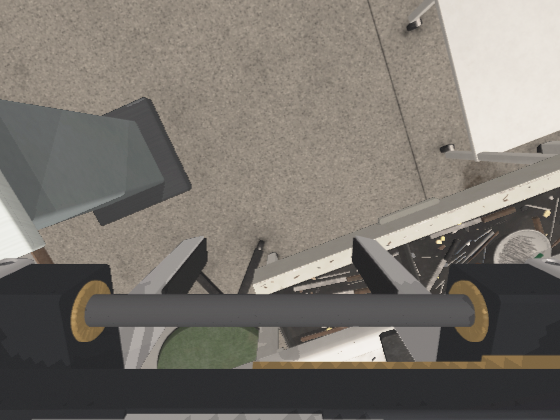

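```bash
python3 - <<'E'
import cv2,numpy as np
a=cv2.imread("pics/top0.png")[170:300,0:150]
a=cv2.resize(a,None,fx=3.5,fy=3.5,interpolation=cv2.INTER_CUBIC)
b=cv2.imread("pics/scene0.png")[0:280,0:140]
b=cv2.resize(b,None,fx=1.65,fy=1.65,interpolation=cv2.INTER_CUBIC)
h=max(a.shape[0],b.shape[0])
o=np.zeros((h,a.shape[1]+b.shape[1],3),np.uint8);o[:a.shape[0],:a.shape[1]]=a;o[:b.shape[0],a.shape[1]:]=b
o=cv2.convertScaleAbs(o,alpha=2,beta=10)
print(o.shape);cv2.imwrite("pics/lamp.png",o)
E
```

```text
(462, 756, 3)
```

View pics/lamp.png

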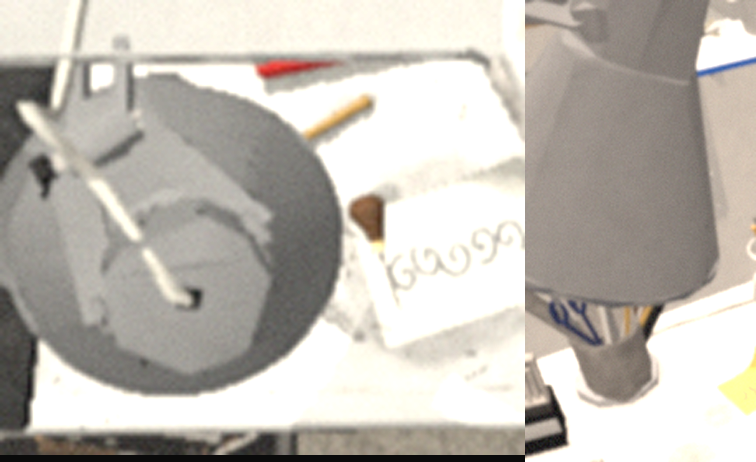

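```bash
python3 - <<'E'
from bench import robot,cams
from h import *
s=cams.snapshot("top");c=cams.snapshot("scene")
for Z in np.arange(.3,.7,.05):
    C=ray(s,50,237,Z); r=47*(1.428-Z)/531
    t=np.linspace(0,6.28,73); P=C+r*np.c_[np.cos(t),np.sin(t),0*t]
    p=proj(c,P); i=p[:,0].argmax(); j=p[:,1].argmax()
    print(round(Z,2),C.round(3),round(r,3),p[i].round(0),p[j].round(0))
print(robot.get_obs()['time'])
E
```

```text
0.3 [0.589 0.338 0.3  ] 0.1 [100. 261.] [-16. 344.]
0.35 [0.587 0.317 0.35 ] 0.095 [105. 227.] [-10. 305.]
0.4 [0.585 0.296 0.4  ] 0.091 [110. 191.] [ -4. 261.]
0.45 [0.584 0.275 0.45 ] 0.087 [115. 155.] [  3. 214.]
0.5 [0.582 0.255 0.5  ] 0.082 [121. 111.] [ 11. 163.]
0.55 [0.58  0.234 0.55 ] 0.078 [127.  62.] [ 19. 107.]
0.6 [0.578 0.213 0.6  ] 0.073 [134.   9.] [28. 46.]
0.65 [0.576 0.192 0.65 ] 0.069 [142. -50.] [ 39. -22.]
2.0
```

The lamp shade has its rim at z≈0.455, centred near (0.584, 0.273) with radius 0.087. I'll retract before swinging past it, then approach the gauge from smaller y.

```bash
cat >> h.py <<'E'
def plan(way,yaw,n,obs,tilt=True):
    """way: list of xyz waypoints after current; yaw target; n rows -> rows in tool axes"""
    p=np.array(obs["tool_pos"]);Rc=R.from_euler('xyz',obs["ee_rot"]);Rt=R.from_euler('xyz',[np.pi,0,yaw])
    dv=(Rc.inv()*Rt).as_rotvec()
    P=np.vstack([p]+[np.array(w) for w in way]);L=np.r_[0,np.cumsum(np.linalg.norm(np.diff(P,axis=0),axis=1))]
    q=np.array([[np.interp(t,L,P[:,k]) for k in range(3)] for t in np.linspace(0,L[-1],n+1)])
    for i in range(n):
        Ri=Rc*R.from_rotvec(dv*i/n); d=Ri.inv().apply(q[i+1]-q[i]); r=np.degrees(dv/n)
        print('{"x":%.3f,"y":%.3f,"z":%.3f,"rx":%.1f,"ry":%.1f,"rz":%.1f},'%(*d,*r))
def st():
    from bench import robot
    o=robot.get_obs();print("t",round(o["time"],2),o["tool_pos"].round(4),np.degrees(o["ee_rot"]).round(2),"F",o["wrist_force"].round(1),"w",round(o["width"],4));return o
E
python3 - <<'E'
from h import *
o=st();plan([[.2,.3,.21],[.3,.1,.22]],-.246,12,o)
E
```

```text
t 2.0 [0.206  0.51   0.2055] [ 1.800e+02 -1.000e-02  6.801e+01] F [-0.5 -0.2 -0.1] w 0.0943
{"x":-0.034,"y":0.013,"z":-0.001,"rx":-0.0,"ry":-0.0,"rz":6.8},
{"x":-0.032,"y":0.017,"z":-0.001,"rx":-0.0,"ry":-0.0,"rz":6.8},
{"x":-0.030,"y":0.020,"z":-0.001,"rx":-0.0,"ry":-0.0,"rz":6.8},
{"x":-0.027,"y":0.024,"z":-0.001,"rx":-0.0,"ry":-0.0,"rz":6.8},
{"x":-0.024,"y":0.027,"z":-0.001,"rx":-0.0,"ry":-0.0,"rz":6.8},
{"x":-0.018,"y":0.031,"z":-0.001,"rx":-0.0,"ry":-0.0,"rz":6.8},
{"x":-0.000,"y":0.036,"z":-0.002,"rx":-0.0,"ry":-0.0,"rz":6.8},
{"x":0.004,"y":0.036,"z":-0.002,"rx":-0.0,"ry":-0.0,"rz":6.8},
{"x":0.008,"y":0.035,"z":-0.002,"rx":-0.0,"ry":-0.0,"rz":6.8},
{"x":0.012,"y":0.034,"z":-0.002,"rx":-0.0,"ry":-0.0,"rz":6.8},
{"x":0.016,"y":0.032,"z":-0.002,"rx":-0.0,"ry":-0.0,"rz":6.8},
{"x":0.020,"y":0.030,"z":-0.002,"rx":-0.0,"ry":-0.0,"rz":6.8},
```

Call:
jog_arm(series=[{"x": -0.034,"y": 0.013,"z": -0.001,"rz": 6.8},{"x": -0.032,"y": 0.017,"z": -0.001,"rz": 6.8},{"x": -0.03,"y": 0.02,"z": -0.001,"rz": 6.8},{"x": -0.027,"y": 0.024,"z": -0.001,"rz": 6.8},{"x": -0.024,"y": 0.027,"z": -0.001,"rz": 6.8},{"x": -0.018,"y": 0.031,"z": -0.001,"rz": 6.8},{"x": 0,"y": 0.036,"z": -0.002,"rz": 6.8},{"x": 0.004,"y": 0.036,"z": -0.002,"rz": 6.8},{"x": 0.008,"y": 0.035,"z": -0.002,"rz": 6.8},{"x": 0.012,"y": 0.034,"z": -0.002,"rz": 6.8},{"x": 0.016,"y": 0.032,"z": -0.002,"rz": 6.8},{"x": 0.02,"y": 0.03,"z": -0.002,"rz": 6.8}])

```text
invalid input
```

```bash
python3 - <<'E'
from h import *
o=st();print(o["joint_positions"]);plan([[.36,.0,.22],[.52,.02,.22]],-.246,10,o)
E
```

```text
t 2.0 [0.206  0.51   0.2055] [ 1.800e+02 -1.000e-02  6.801e+01] F [-0.5 -0.2 -0.1] w 0.0943
[ 1.08390246e+00  8.71878924e-02  1.37069457e+00  3.51842284e-06
  1.68357882e+00 -1.03095604e-01]
{"x":-0.054,"y":0.043,"z":-0.002,"rx":-0.0,"ry":-0.0,"rz":8.2},
{"x":-0.047,"y":0.051,"z":-0.002,"rx":-0.0,"ry":-0.0,"rz":8.2},
{"x":-0.040,"y":0.057,"z":-0.002,"rx":-0.0,"ry":-0.0,"rz":8.2},
{"x":-0.031,"y":0.062,"z":-0.002,"rx":-0.0,"ry":-0.0,"rz":8.2},
{"x":-0.022,"y":0.066,"z":-0.002,"rx":-0.0,"ry":-0.0,"rz":8.2},
{"x":-0.012,"y":0.068,"z":-0.002,"rx":-0.0,"ry":-0.0,"rz":8.2},
{"x":-0.002,"y":0.069,"z":-0.002,"rx":-0.0,"ry":-0.0,"rz":8.2},
{"x":0.027,"y":0.048,"z":-0.001,"rx":-0.0,"ry":-0.0,"rz":8.2},
{"x":0.069,"y":-0.006,"z":0.000,"rx":-0.0,"ry":-0.0,"rz":8.2},
{"x":0.068,"y":-0.016,"z":0.000,"rx":-0.0,"ry":-0.0,"rz":8.2},
```

Call:
jog_arm(series=[{"x": -0.034,"y": 0.013,"z": -0.001,"rx": 0,"ry": 0,"rz": 6.8},{"x": -0.032,"y": 0.017,"z": -0.001,"rx": 0,"ry": 0,"rz": 6.8},{"x": -0.03,"y": 0.02,"z": -0.001,"rx": 0,"ry": 0,"rz": 6.8},{"x": -0.027,"y": 0.024,"z": -0.001,"rx": 0,"ry": 0,"rz": 6.8},{"x": -0.024,"y": 0.027,"z": -0.001,"rx": 0,"ry": 0,"rz": 6.8},{"x": -0.018,"y": 0.031,"z": -0.001,"rx": 0,"ry": 0,"rz": 6.8},{"x": 0.0,"y": 0.036,"z": -0.002,"rx": 0,"ry": 0,"rz": 6.8},{"x": 0.004,"y": 0.036,"z": -0.002,"rx": 0,"ry": 0,"rz": 6.8},{"x": 0.008,"y": 0.035,"z": -0.002,"rx": 0,"ry": 0,"rz": 6.8},{"x": 0.012,"y": 0.034,"z": -0.002,"rx": 0,"ry": 0,"rz": 6.8},{"x": 0.016,"y": 0.032,"z": -0.002,"rx": 0,"ry": 0,"rz": 6.8},{"x": 0.02,"y": 0.03,"z": -0.002,"rx": 0,"ry": 0,"rz": 6.8}])

```text
time: 3.0
tool_pos: [0.2902, 0.0852, 0.2215]
ee_rot: [3.141, -0.005, -0.288]
wrist_force: [1.5, 0.7, -0.2]
width: 0.0944
```

```bash
python3 - <<'E'
from h import *
o=st();plan([[.36,.02,.22],[.54,.04,.22]],-.246,8,o)
E
```

```text
t 3.0 [0.2902 0.0852 0.2215] [179.94  -0.31 -16.48] F [ 1.5  0.7 -0.2] w 0.0944
{"x":0.031,"y":0.015,"z":0.001,"rx":0.0,"ry":-0.0,"rz":-0.3},
{"x":0.031,"y":0.016,"z":0.001,"rx":0.0,"ry":-0.0,"rz":-0.3},
{"x":0.031,"y":0.009,"z":0.001,"rx":0.0,"ry":-0.0,"rz":-0.3},
{"x":0.032,"y":-0.013,"z":0.000,"rx":0.0,"ry":-0.0,"rz":-0.3},
{"x":0.032,"y":-0.013,"z":0.000,"rx":0.0,"ry":-0.0,"rz":-0.3},
{"x":0.032,"y":-0.013,"z":0.000,"rx":0.0,"ry":-0.0,"rz":-0.3},
{"x":0.032,"y":-0.012,"z":0.000,"rx":0.0,"ry":-0.0,"rz":-0.3},
{"x":0.032,"y":-0.012,"z":0.000,"rx":0.0,"ry":-0.0,"rz":-0.3},
```

Call:
jog_arm(series=[{"x": 0.031,"y": 0.015,"z": 0.001,"rx": 0,"ry": 0,"rz": -0.3},{"x": 0.031,"y": 0.016,"z": 0.001,"rx": 0,"ry": 0,"rz": -0.3},{"x": 0.031,"y": 0.009,"z": 0.001,"rx": 0,"ry": 0,"rz": -0.3},{"x": 0.032,"y": -0.013,"z": 0,"rx": 0,"ry": 0,"rz": -0.3},{"x": 0.032,"y": -0.013,"z": 0,"rx": 0,"ry": 0,"rz": -0.3},{"x": 0.032,"y": -0.013,"z": 0,"rx": 0,"ry": 0,"rz": -0.3},{"x": 0.032,"y": -0.012,"z": 0,"rx": 0,"ry": 0,"rz": -0.3},{"x": 0.032,"y": -0.012,"z": 0,"rx": 0,"ry": 0,"rz": -0.3},{"x": 0,"y": 0,"z": 0,"rx": 0,"ry": 0,"rz": 0}])

```text
time: 3.75
tool_pos: [0.5517, 0.0231, 0.2222]
ee_rot: [3.14, -0.016, -0.269]
wrist_force: [-1.7, -1.2, -0.9]
width: 0.0937
```

```bash
python3 - <<'E'
from h import *
from bench import cams
o=st()
w=cams.snapshot("wrist");cv2.imwrite("pics/wrist2.png",w["img"][:,:,::-1])
np.save("w2.npy",w,allow_pickle=True)
for n,P in dict(blue=[.581,.11,.076],red=[.5655,.0493,.101],slot=[.604,-.087,.03],mirror=[.583,-.1665,.012]).items(): print(n,proj(w,P).round(1))
E
```

```text
t 3.75 [0.5517 0.0231 0.2222] [179.9   -0.89 -15.44] F [-1.7 -1.2 -0.9] w 0.0937
blue [[281.9 119.4]]
red [[283.6 181.2]]
slot [[335.5 263.2]]
mirror [[331.3 310. ]]
```

View pics/wrist2.png

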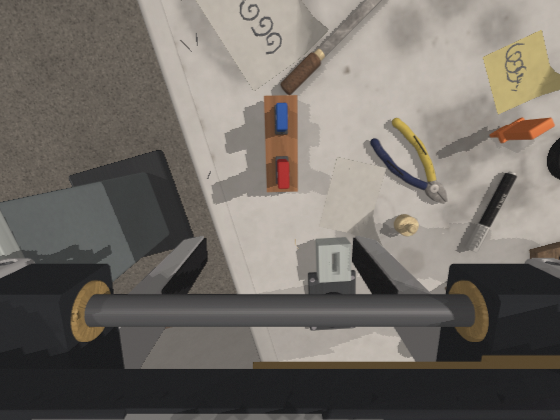

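```bash
python3 - <<'E'
from h import *
from bench import cams
o=st()
w=cams.snapshot("wrist");np.save("w3.npy",w,allow_pickle=True)
print(w["origin"],w["attitude"])
a=w["img"][80:290,230:380,::-1]
a=cv2.resize(a,None,fx=2.8,fy=2.8,interpolation=cv2.INTER_CUBIC);cv2.imwrite("pics/w3c.png",a)
b=w["img"][85:205,240:320,::-1]
cv2.imwrite("pics/w3d.png",cv2.resize(b,None,fx=5,fy=5,interpolation=cv2.INTER_CUBIC))
E
```

```text
t 3.8 [0.5493 0.0231 0.2229] [179.87  -0.81 -15.44] F [-0.4  1.1  0.5] w 0.094
[0.56417796 0.08787023 0.40198473] [ 2.90769757 -0.01550026 -0.27007859]
```

View pics/w3c.png

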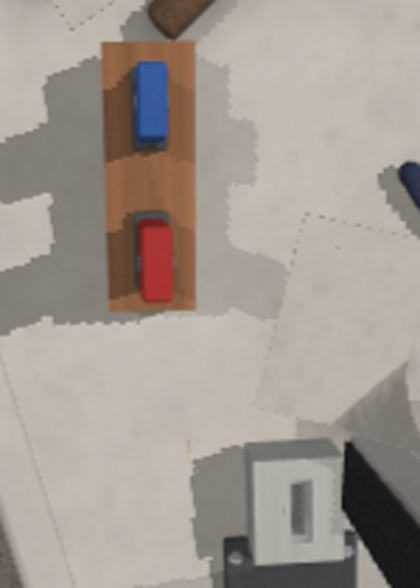

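View pics/w3d.png

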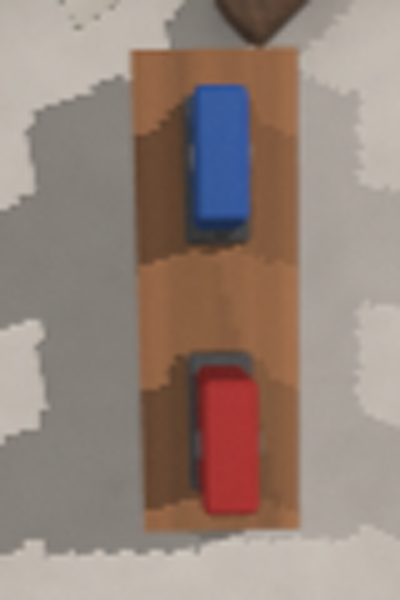

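```bash
python3 - <<'E'
from h import *
w=np.load("w3.npy",allow_pickle=True).item()
for n,u,v,z in [("blue",284.6,115,.076),("red",286.2,174.2,.101),("rackTR",299.6,94.6,.03),("rackBR",299.8,190.6,.03),("slot",337.9,262.1,.03),("slotTop",230+302/2.8,80+482/2.8,.03),("slotbot",230+302/2.8,80+540/2.8,.03)]:
    print(n,ray(w,u,v,z).round(4))
E
```

```text
blue [0.5824 0.1135 0.076 ]
red [0.5674 0.0554 0.101 ]
rackTR [0.6083 0.1347 0.03  ]
rackBR [0.5795 0.0228 0.03  ]
slot [ 0.605  -0.0867  0.03  ]
slotTop [ 0.6081 -0.0725  0.03  ]
slotbot [ 0.6014 -0.1021  0.03  ]
```

```bash
python3 - <<'E'
from h import *
o=st();plan([[.582,.112,.15]],-.251,5,o)
E
```

```text
t 3.85 [0.5479 0.0232 0.224 ] [179.88  -0.86 -15.43] F [ 0.3 -0.4 -0.1] w 0.0941
{"x":0.002,"y":-0.019,"z":0.015,"rx":0.0,"ry":-0.2,"rz":-0.2},
{"x":0.002,"y":-0.019,"z":0.015,"rx":0.0,"ry":-0.2,"rz":-0.2},
{"x":0.002,"y":-0.019,"z":0.015,"rx":0.0,"ry":-0.2,"rz":-0.2},
{"x":0.002,"y":-0.019,"z":0.015,"rx":0.0,"ry":-0.2,"rz":-0.2},
{"x":0.002,"y":-0.019,"z":0.015,"rx":0.0,"ry":-0.2,"rz":-0.2},
```

Call:
jog_arm(series=[{"x": 0.002,"y": -0.019,"z": 0.014,"rx": 0,"ry": -0.2,"rz": -0.2},{"x": 0.002,"y": -0.019,"z": 0.014,"rx": 0,"ry": -0.2,"rz": -0.2},{"x": 0.002,"y": -0.019,"z": 0.014,"rx": 0,"ry": -0.2,"rz": -0.2},{"x": 0.002,"y": -0.019,"z": 0.014,"rx": 0,"ry": -0.2,"rz": -0.2},{"x": 0,"y": -0.01,"z": 0.01,"rx": 0,"ry": -0.1,"rz": -0.2},{"x": 0,"y": 0,"z": 0,"rx": 0,"ry": 0,"rz": 0},{"x": 0,"y": 0,"z": 0,"rx": 0,"ry": 0,"rz": 0}], claw=0.5)

```text
time: 4.43
tool_pos: [0.5739, 0.1047, 0.1635]
ee_rot: [3.14, -0.008, -0.254]
wrist_force: [-1.2, 0.2, 0.2]
width: 0.051
```

```bash
python3 - <<'E'
from h import *
from bench import cams
o=st()
w=cams.snapshot("wrist");np.save("w4.npy",w,allow_pickle=True)
cv2.imwrite("pics/w4.png",w["img"][:,:,::-1])
plan([[.582,.112,.041]],-.251,5,o)
E
```

```text
t 4.43 [0.5739 0.1047 0.1635] [179.89  -0.45 -14.54] F [-1.2  0.2  0.2] w 0.051
{"x":0.001,"y":-0.002,"z":0.025,"rx":0.0,"ry":-0.1,"rz":-0.0},
{"x":0.001,"y":-0.002,"z":0.025,"rx":0.0,"ry":-0.1,"rz":-0.0},
{"x":0.001,"y":-0.002,"z":0.025,"rx":0.0,"ry":-0.1,"rz":-0.0},
{"x":0.001,"y":-0.002,"z":0.025,"rx":0.0,"ry":-0.1,"rz":-0.0},
{"x":0.001,"y":-0.002,"z":0.025,"rx":0.0,"ry":-0.1,"rz":-0.0},
```

View pics/w4.png

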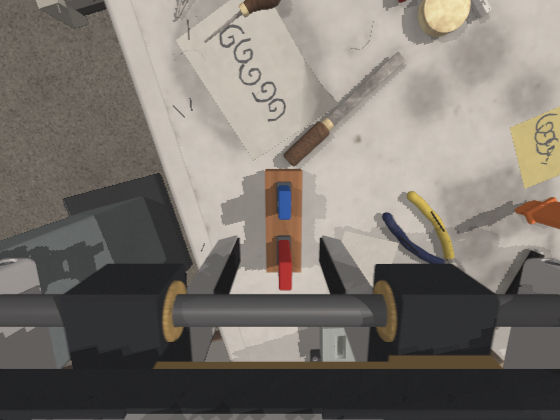

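Blue gauge at (285,202), red at (285,262), rack clear; the fingers straddle column ~280. Descending.

Call:
jog_arm(series=[{"x": 0.002,"y": -0.003,"z": 0.02,"rx": 0,"ry": -0.2,"rz": 0},{"x": 0.002,"y": -0.003,"z": 0.02,"rx": 0,"ry": -0.2,"rz": 0},{"x": 0.002,"y": -0.002,"z": 0.02,"rx": 0,"ry": 0,"rz": 0},{"x": 0,"y": 0,"z": 0.02,"rx": 0,"ry": 0,"rz": 0},{"x": 0,"y": 0,"z": 0.01,"rx": 0,"ry": 0,"rz": 0},{"x": 0,"y": 0,"z": 0,"rx": 0,"ry": 0,"rz": 0},{"x": 0,"y": 0,"z": 0,"rx": 0,"ry": 0,"rz": 0}])

```text
time: 5.07
tool_pos: [0.5858, 0.1043, 0.0837]
ee_rot: [-3.14, -0.02, -0.261]
wrist_force: [0.5, 0.3, -0.1]
width: 0.0468
```

```bash
python3 - <<'E'
from h import *
from bench import cams
o=st()
plan([[.582,.112,.041]],-.251,3,o)
w=cams.snapshot("wrist")
cv2.imwrite("pics/w5.png",w["img"][:,:,::-1])
s=cams.snapshot("scene")
cv2.imwrite("pics/s5.png",cv2.resize(s["img"][200:380,100:340,::-1],None,fx=3,fy=3))
E
```

```text
t 5.07 [0.5858 0.1043 0.0837] [-179.88   -1.16  -14.96] F [ 0.5  0.3 -0.1] w 0.0468
{"x":-0.002,"y":-0.002,"z":0.014,"rx":-0.0,"ry":-0.4,"rz":-0.2},
{"x":-0.002,"y":-0.002,"z":0.014,"rx":-0.0,"ry":-0.4,"rz":-0.2},
{"x":-0.002,"y":-0.002,"z":0.014,"rx":-0.0,"ry":-0.4,"rz":-0.2},
```

View pics/w5.png

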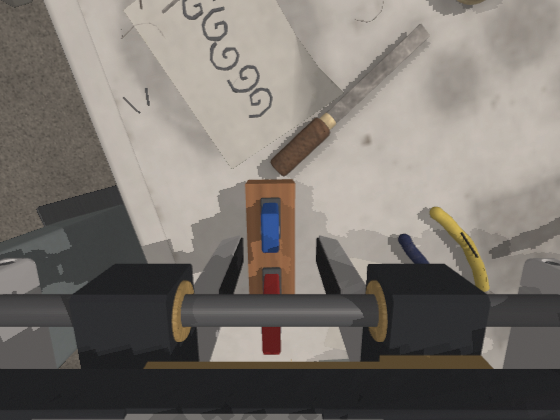

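View pics/s5.png

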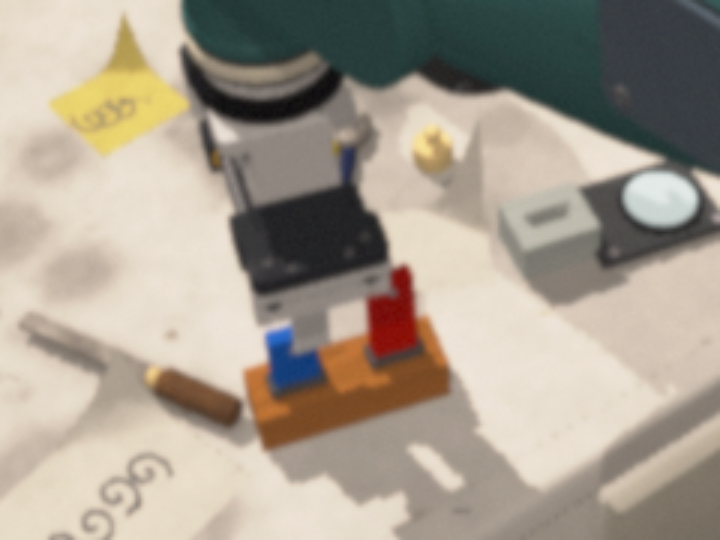

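```bash
python3 - <<'E'
from h import *
o=st();print(o["qvel"].round(4))
E
```

```text
t 5.17 [0.5864 0.1046 0.0844] [-179.85   -1.23  -14.95] F [-0.2  1.   0.9] w 0.047
[ 0.0061 -0.0004 -0.0093  0.0032 -0.0047  0.0003]
```

Call:
jog_arm(series=[{"x": 0,"y": -0.006,"z": 0,"rx": 0,"ry": 0,"rz": 0}])

```text
time: 5.25
tool_pos: [0.5885, 0.1097, 0.0858]
ee_rot: [-3.139, -0.023, -0.262]
wrist_force: [0.8, 0.7, -0.1]
width: 0.047
```

```bash
python3 - <<'E'
from h import *
o=st();print(o["qvel"].round(4))
E
```

```text
t 5.25 [0.5885 0.1097 0.0858] [-179.84   -1.34  -15.02] F [ 0.8  0.7 -0.1] w 0.047
[ 0.1246  0.0549 -0.1108  0.0084  0.0178  0.1286]
```

Call:
jog_arm(series=[{"x": 0,"y": 0,"z": 0,"rx": 0,"ry": 0,"rz": 0},{"x": 0,"y": 0,"z": 0,"rx": 0,"ry": 0,"rz": 0}])

```text
time: 5.42
tool_pos: [0.5901, 0.1108, 0.0885]
ee_rot: [-3.137, -0.028, -0.261]
wrist_force: [-0.2, 0.6, 0.2]
width: 0.047
```

```bash
python3 - <<'E'
from h import *
o=st();print(o["qvel"].round(4))
E
```

```text
t 5.42 [0.5901 0.1108 0.0885] [-179.72   -1.59  -14.98] F [-0.2  0.6  0.2] w 0.047
[ 0.009  -0.006  -0.0229  0.0093  0.0001  0.0044]
```

Call:
jog_arm(series=[{"x": -0.003,"y": -0.001,"z": 0.013,"rx": 0,"ry": -0.6,"rz": 0},{"x": -0.003,"y": -0.001,"z": 0.013,"rx": 0,"ry": -0.6,"rz": 0},{"x": -0.002,"y": -0.001,"z": 0.012,"rx": 0,"ry": -0.5,"rz": 0}])

```text
time: 5.67
tool_pos: [0.587, 0.117, 0.0532]
ee_rot: [-3.133, -0.006, -0.261]
wrist_force: [0.3, -0.3, -0.4]
width: 0.0469
```

```bash
python3 - <<'E'
from h import *
o=st();plan([[.582,.112,.041]],-.251,2,o)
E
```

```text
t 5.67 [0.587  0.117  0.0532] [-179.5    -0.34  -14.93] F [ 0.3 -0.3 -0.4] w 0.0469
{"x":-0.002,"y":0.003,"z":0.006,"rx":-0.2,"ry":-0.2,"rz":-0.3},
{"x":-0.002,"y":0.003,"z":0.006,"rx":-0.2,"ry":-0.2,"rz":-0.3},
```

Call:
jog_arm(series=[{"x": -0.002,"y": 0.003,"z": 0.007,"rx": -0.3,"ry": -0.3,"rz": -0.3},{"x": -0.002,"y": 0.002,"z": 0.006,"rx": -0.3,"ry": -0.2,"rz": -0.2},{"x": 0,"y": 0,"z": 0.001,"rx": 0,"ry": -0.1,"rz": 0}])

```text
time: 5.92
tool_pos: [0.5774, 0.1129, 0.0312]
ee_rot: [3.135, 0.016, -0.25]
wrist_force: [-0.1, 0.2, -0.1]
width: 0.0465
```

```bash
python3 - <<'E'
from h import *
from bench import cams
o=st();plan([[.582,.112,.041]],-.251,2,o)
w=cams.snapshot("wrist")
cv2.imwrite("pics/w6.png",w["img"][:,:,::-1])
E
```

```text
t 5.92 [0.5774 0.1129 0.0312] [179.63   0.94 -14.35] F [-0.1  0.2 -0.1] w 0.0465
{"x":0.002,"y":-0.000,"z":-0.005,"rx":0.2,"ry":0.5,"rz":0.0},
{"x":0.002,"y":-0.000,"z":-0.005,"rx":0.2,"ry":0.5,"rz":0.0},
```

View pics/w6.png

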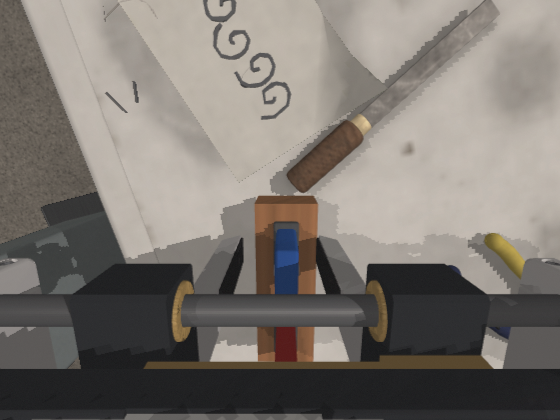

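Call:
jog_arm(series=[{"x": 0.003,"y": 0,"z": -0.009,"rx": 0.2,"ry": 0.8,"rz": 0}])

```text
time: 6.05
tool_pos: [0.5792, 0.112, 0.0381]
ee_rot: [3.137, 0.006, -0.251]
wrist_force: [-0.4, 0.3, -0.2]
width: 0.0474
```

```bash
python3 - <<'E'
from h import *
from bench import cams
for i in range(4):
    o=st(); print(o["qvel"].round(3)); cams.snapshot("top")
plan([[.582,.112,.041]],-.251,1,o)
E
```

```text
t 6.05 [0.5792 0.112  0.0381] [179.76   0.37 -14.36] F [-0.4  0.3 -0.2] w 0.0474
[-0.012 -0.149 -0.042 -0.023  0.021 -0.01 ]
t 6.1 [0.5811 0.112  0.0413] [ 1.7985e+02  4.0000e-02 -1.4360e+01] F [ 0.8 -0.4  1.1] w 0.0468
[-0.    -0.019 -0.039  0.006 -0.014  0.001]
t 6.15 [0.5819 0.1121 0.042 ] [ 1.799e+02 -5.000e-02 -1.437e+01] F [ 0.  -0.5 -0.3] w 0.0472
[ 0.    -0.004 -0.003  0.001 -0.004  0.002]
t 6.2 [0.5818 0.1122 0.042 ] [ 1.7991e+02 -5.0000e-02 -1.4360e+01] F [ 0.1 -0.1 -0.5] w 0.0471
[0.001 0.002 0.005 0.    0.001 0.001]
{"x":0.000,"y":0.000,"z":0.001,"rx":0.1,"ry":-0.1,"rz":0.0},
```

Call:
jog_arm(series=[{"x": 0,"y": 0,"z": 0,"rx": 0,"ry": 0,"rz": 0},{"x": 0,"y": 0,"z": 0,"rx": 0,"ry": 0,"rz": 0},{"x": 0,"y": 0,"z": 0,"rx": 0,"ry": 0,"rz": 0},{"x": 0,"y": 0,"z": 0,"rx": 0,"ry": 0,"rz": 0},{"x": 0,"y": 0,"z": 0,"rx": 0,"ry": 0,"rz": 0}], claw=0)

```text
time: 6.67
tool_pos: [0.5829, 0.1123, 0.0442]
ee_rot: [3.141, -0.004, -0.251]
wrist_force: [-0.3, 0.1, 0.1]
width: 0.0171
```

```bash
python3 - <<'E'
from h import *
from bench import cams
o=st()
w=cams.snapshot("wrist")
cv2.imwrite("pics/w7.png",w["img"][:,:,::-1])
o=st()
E
```

```text
t 6.67 [0.5829 0.1123 0.0442] [179.98  -0.26 -14.37] F [-0.3  0.1  0.1] w 0.0171
t 6.72 [0.5828 0.1123 0.0441] [179.98  -0.24 -14.37] F [-1.4 -0.1  0.3] w 0.0132
```

View pics/w7.png

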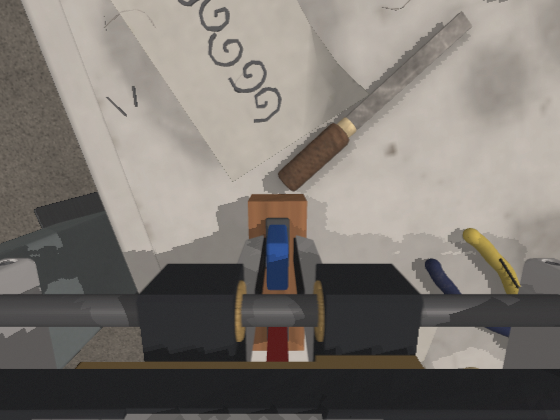

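Call:
jog_arm(series=[{"x": 0,"y": 0,"z": 0.001,"rx": 0,"ry": -0.1,"rz": 0},{"x": 0,"y": 0,"z": 0.001,"rx": 0,"ry": -0.1,"rz": 0}])

```text
time: 6.88
tool_pos: [0.5828, 0.1124, 0.0441]
ee_rot: [3.141, -0.001, -0.251]
wrist_force: [-1.6, -0.1, 3.8]
width: 0.0119
```

```bash
python3 - <<'E'
from h import *
from bench import cams
o=st()
w=cams.snapshot("wrist")
cv2.imwrite("pics/w8.png",w["img"][190:330,200:360,::-1])
o=st()
w=cams.snapshot("wrist")
o=st()
E
```

```text
t 6.88 [0.5828 0.1124 0.0441] [ 1.7998e+02 -5.0000e-02 -1.4360e+01] F [-1.6 -0.1  3.8] w 0.0119
t 6.93 [0.5828 0.1124 0.0441] [ 1.7999e+02 -4.0000e-02 -1.4360e+01] F [-2.4 -0.9  5.1] w 0.012
t 6.98 [0.5828 0.1124 0.0441] [ 1.7999e+02 -5.0000e-02 -1.4360e+01] F [-2.3 -0.4  4.8] w 0.0116
```

Call:
jog_arm(series=[{"x": 0,"y": 0,"z": -0.01,"rx": 0,"ry": 0,"rz": 0},{"x": 0,"y": 0,"z": -0.02,"rx": 0,"ry": 0,"rz": 0},{"x": 0,"y": 0,"z": -0.025,"rx": 0,"ry": 0,"rz": 0},{"x": 0,"y": 0,"z": -0.025,"rx": 0,"ry": 0,"rz": 0},{"x": 0,"y": 0,"z": -0.02,"rx": 0,"ry": 0,"rz": 0}])

```text
time: 7.4
tool_pos: [0.5781, 0.1119, 0.1405]
ee_rot: [3.136, 0.015, -0.251]
wrist_force: [0.4, -0.3, -0.1]
width: 0.0122
```

```bash
python3 - <<'E'
from h import *
from bench import cams
o=st()
s=cams.snapshot("scene")
s=cams.snapshot("scene")
cv2.imwrite("pics/s8.png",cv2.resize(s["img"][200:380,100:340,::-1],None,fx=3,fy=3))
o=st()
plan([[.583,.112,.17]],-.248,1,o)
plan([[.605,-.06,.17]],-.248,6,o)
E
```

```text
t 7.4 [0.5781 0.1119 0.1405] [179.66   0.85 -14.37] F [ 0.4 -0.3 -0.1] w 0.0122
t 7.5 [0.5806 0.1122 0.1437] [179.83   0.4  -14.36] F [ 0.2  0.5 -0.9] w 0.0118
{"x":0.002,"y":-0.000,"z":-0.026,"rx":0.2,"ry":0.4,"rz":-0.2},
{"x":0.011,"y":0.027,"z":-0.004,"rx":0.0,"ry":0.1,"rz":-0.0},
{"x":0.011,"y":0.027,"z":-0.004,"rx":0.0,"ry":0.1,"rz":-0.0},
{"x":0.011,"y":0.027,"z":-0.004,"rx":0.0,"ry":0.1,"rz":-0.0},
{"x":0.011,"y":0.027,"z":-0.004,"rx":0.0,"ry":0.1,"rz":-0.0},
{"x":0.011,"y":0.027,"z":-0.004,"rx":0.0,"ry":0.1,"rz":-0.0},
{"x":0.011,"y":0.027,"z":-0.004,"rx":0.0,"ry":0.1,"rz":-0.0},
```

View pics/s8.png

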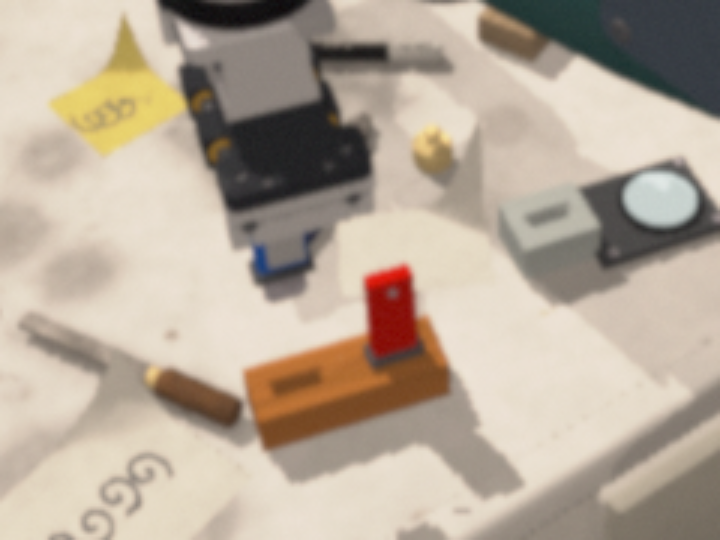

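Call:
jog_arm(series=[{"x": 0.003,"y": 0,"z": -0.022,"rx": 0.1,"ry": 0.3,"rz": 0},{"x": 0.009,"y": 0.025,"z": -0.004,"rx": 0,"ry": 0.1,"rz": 0},{"x": 0.011,"y": 0.03,"z": 0.001,"rx": 0,"ry": 0,"rz": 0},{"x": 0.011,"y": 0.03,"z": 0.001,"rx": 0,"ry": 0,"rz": 0},{"x": 0.011,"y": 0.03,"z": 0.001,"rx": 0,"ry": 0,"rz": 0},{"x": 0.011,"y": 0.03,"z": 0.001,"rx": 0,"ry": 0,"rz": 0},{"x": 0.01,"y": 0.025,"z": 0.001,"rx": 0,"ry": 0,"rz": 0},{"x": 0.003,"y": 0.01,"z": 0.001,"rx": 0,"ry": 0,"rz": 0}])

```text
time: 8.17
tool_pos: [0.601, -0.082, 0.1531]
ee_rot: [3.14, 0.012, -0.241]
wrist_force: [-0.5, 0.5, -1.4]
width: 0.0117
```

```bash
python3 - <<'E'
from h import *
from bench import cams
o=st()
w=cams.snapshot("wrist");w=cams.snapshot("wrist");w=cams.snapshot("wrist")
np.save("w9.npy",w,allow_pickle=True)
o=st()
cv2.imwrite("pics/w9.png",w["img"][:,:,::-1])
print(proj(w,[[.605,-.087,.03],[.5835,-.1667,.012]]))
plan([[.605,-.087,.15]],-.248,1,o)
E
```

```text
t 8.17 [ 0.601  -0.082   0.1531] [179.92   0.66 -13.81] F [-0.5  0.5 -1.4] w 0.0117
t 8.32 [ 0.6008 -0.0784  0.1536] [-179.94    0.71  -13.7 ] F [-0.3  0.6 -1. ] w 0.0119
[[286.46243178 213.69544218]
 [284.37308326 277.93629965]]
{"x":0.006,"y":0.007,"z":0.004,"rx":-0.1,"ry":0.7,"rz":0.5},
```

View pics/w9.png

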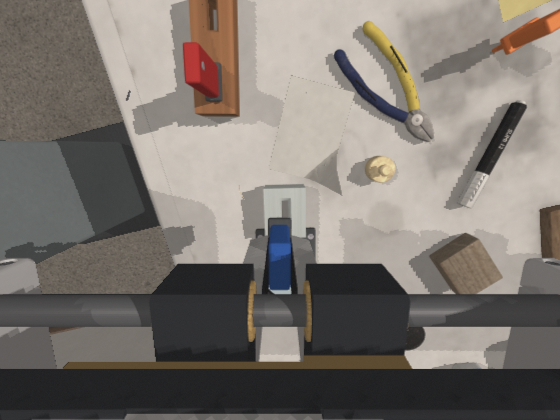

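Call:
jog_arm(series=[{"x": 0.005,"y": -0.008,"z": -0.006,"rx": -0.1,"ry": 0.8,"rz": 0.5}])

```text
time: 8.4
tool_pos: [0.6066, -0.0712, 0.1579]
ee_rot: [3.141, 0.002, -0.249]
wrist_force: [1.0, 0.4, -0.5]
width: 0.012
```

```bash
python3 - <<'E'
from h import *
from bench import cams
w=cams.snapshot("wrist");w=cams.snapshot("wrist");w=cams.snapshot("wrist")
np.save("w10.npy",w,allow_pickle=True)
o=st()
a=w["img"][170:300,230:340,::-1]
cv2.imwrite("pics/w10.png",cv2.resize(a,None,fx=4.5,fy=4.5,interpolation=cv2.INTER_CUBIC))
E
```

```text
t 8.55 [ 0.6083 -0.0695  0.1606] [180.    -0.2  -14.02] F [ 0.2 -0.1 -0.4] w 0.0118
```

View pics/w10.png

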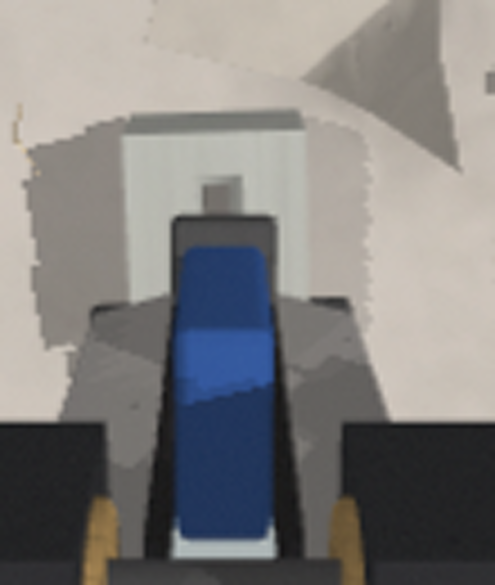

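```bash
python3 - <<'E'
from h import *
w=np.load("w10.npy",allow_pickle=True).item()
for n,u,v,z in [("TL",124,133,.03),("TR",304,130,.03),("L",131,290,.03),("R",306,290,.03),("slot_top",222.5,178,.03),("slotmid",222,205,.03)]:
    print(n,ray(w,230+u/4.5,170+v/4.5,z).round(4))
w=np.load("w3.npy",allow_pickle=True).item()
# w3: block corners crop (px=230+u/2.8)
for n,u,v,z in [("TL",247,447,.03),("TR",340,447,.03),("BL",253,565,.03),("BR",343,562,.03)]:
    print("w3",n,ray(w,230+u/2.8,80+v/2.8,z).round(4))
E
```

```text
TL [ 0.5884 -0.0554  0.03  ]
TR [ 0.6303 -0.0652  0.03  ]
L [ 0.5799 -0.0937  0.03  ]
R [ 0.6216 -0.1042  0.03  ]
slot_top [ 0.6085 -0.0718  0.03  ]
slotmid [ 0.6068 -0.0783  0.03  ]
w3 TL [ 0.5867 -0.048   0.03  ]
w3 TR [ 0.6296 -0.0601  0.03  ]
w3 BL [ 0.575  -0.1085  0.03  ]
w3 BR [ 0.6184 -0.1192  0.03  ]
```

```bash
python3 - <<'E'
from h import *
w=np.load("w10.npy",allow_pickle=True).item()
T=np.array([.6083,-.0695,.1606]);Rt=R.from_euler('xyz',[np.pi,np.radians(-.2),np.radians(-14.02)])
for n,u,v,z in [("top+y L",180,329,.1925),("top+yR",272,329,.1925),("top-yL",178,540,.1925),("top-yR",272,540,.1925),("shoulder+yL",172,218,.1525),("shoulder+yR",276,218,.1525)]:
    p=ray(w,230+u/4.5,170+v/4.5,z); print(n,p.round(4),Rt.inv().apply(p-T).round(4))
E
```

```text
top+y L [ 0.6071 -0.0532  0.1925] [-0.005  -0.0156 -0.0319]
top+yR [ 0.6176 -0.0558  0.1925] [ 0.0058 -0.0155 -0.0319]
top-yL [ 0.6001 -0.0794  0.1925] [-0.0055  0.0116 -0.0319]
top-yR [ 0.6112 -0.0823  0.1925] [ 0.006   0.0117 -0.0319]
shoulder+yL [ 0.6058 -0.0494  0.1525] [-0.0073 -0.0189  0.0081]
shoulder+yR [ 0.6206 -0.0531  0.1525] [ 0.0079 -0.0189  0.0081]
```

Call:
jog_arm(series=[{"x": 0,"y": 0.006,"z": 0.018,"rx": 0,"ry": -0.1,"rz": -0.2},{"x": 0,"y": 0.006,"z": 0.018,"rx": 0,"ry": -0.1,"rz": -0.3},{"x": 0,"y": 0.004,"z": 0.018,"rx": 0,"ry": -0.1,"rz": -0.2}])

```text
time: 8.8
tool_pos: [0.6096, -0.0803, 0.1135]
ee_rot: [-3.141, -0.014, -0.223]
wrist_force: [0.5, -0.1, -0.5]
width: 0.0119
```

```bash
python3 - <<'E'
from h import *
from bench import cams
w=cams.snapshot("wrist");w=cams.snapshot("wrist")
o=st()
plan([[.604,-.0886,.085]],-.232,1,o)
E
```

```text
t 8.9 [ 0.6067 -0.08    0.1093] [-179.94   -0.25  -12.84] F [-0.7  0.  -2.3] w 0.012
{"x":-0.001,"y":0.009,"z":0.024,"rx":-0.1,"ry":-0.2,"rz":0.4},
```

Call:
jog_arm(series=[{"x": -0.001,"y": 0.009,"z": 0.024,"rx": -0.1,"ry": -0.2,"rz": 0.4}])

```text
time: 8.98
tool_pos: [0.6079, -0.0872, 0.0913]
ee_rot: [-3.141, -0.012, -0.229]
wrist_force: [0.5, -0.8, 0.1]
width: 0.0116
```

```bash
python3 - <<'E'
from h import *
from bench import cams
w=cams.snapshot("wrist");w=cams.snapshot("wrist");w=cams.snapshot("wrist")
o=st()
np.save("w11.npy",w,allow_pickle=True)
plan([[.604,-.0886,.085]],-.232,1,o)
a=w["img"][170:300,230:340,::-1]
cv2.imwrite("pics/w11.png",cv2.resize(a,None,fx=4.5,fy=4.5,interpolation=cv2.INTER_CUBIC))
s=cams.snapshot("scene")
cv2.imwrite("pics/s11.png",cv2.resize(s["img"][190:330,200:380,::-1],None,fx=4,fy=4,interpolation=cv2.INTER_CUBIC))
E
```

```text
t 9.13 [ 0.6026 -0.0876  0.0841] [ 1.7997e+02  1.7000e-01 -1.3210e+01] F [ 0.5 -0.4 -0.8] w 0.0112
{"x":0.002,"y":0.001,"z":-0.001,"rx":0.0,"ry":0.2,"rz":0.1},
```

View pics/w11.png

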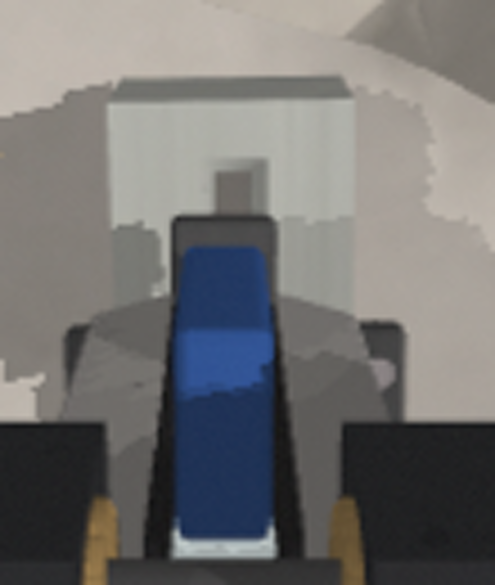

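View pics/s11.png

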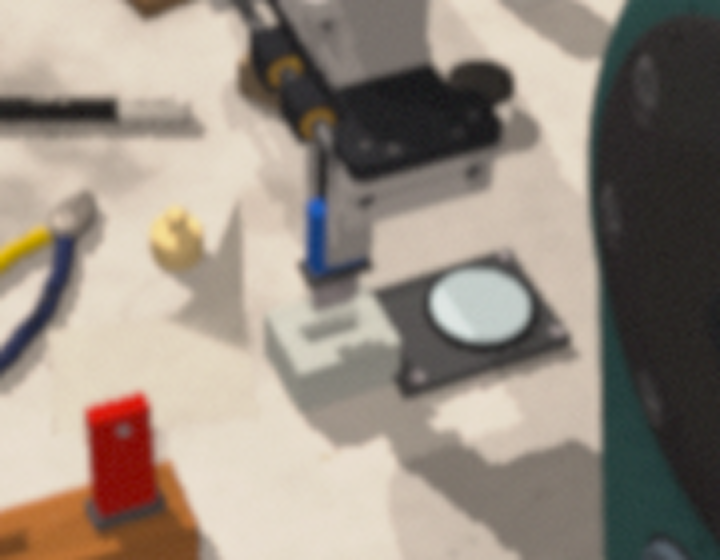

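```bash
python3 - <<'E'
from h import *
w=np.load("w11.npy",allow_pickle=True).item()
T=np.array([.6026,-.0876,.0841]);Rt=R.from_euler('xyz',[np.radians(179.97),np.radians(.17),np.radians(-13.21)])
f=lambda u,v,z: ray(w,230+u/4.5,170+v/4.5,z)
for n,u,v,z in [("blkTL",108,101,.03),("blkTR",354,98,.03),("blkL",111,290,.03),("blkR",356,290,.03),("slot ch top L",210,158,.03),("slot ch top R",268,158,.03),("in L",217,172,.027),("in R",252,172,.027),("gauge sh L",172,218,.0841-.0081),("gauge sh R",276,218,.0841-.0081),("top +yL",180,329,.0841+.032),("top+yR",272,329,.0841+.032)]:
    p=f(u,v,z); print(n,p.round(4),Rt.inv().apply(p-T).round(4))
E
```

```text
blkTL [ 0.5879 -0.0552  0.03  ] [-0.0215 -0.0283  0.0541]
blkTR [ 0.6306 -0.0646  0.03  ] [ 0.0222 -0.0288  0.054 ]
blkL [ 0.5797 -0.0893  0.03  ] [-0.0217  0.0069  0.0542]
blkR [ 0.6236 -0.0996  0.03  ] [0.0233 0.0068 0.054 ]
slot ch top L [ 0.6032 -0.0694  0.03  ] [-0.0034 -0.0179  0.0541]
slot ch top R [ 0.6133 -0.0717  0.03  ] [ 0.007  -0.0179  0.0541]
in L [ 0.6037 -0.0728  0.027 ] [-0.0022 -0.0147  0.0571]
in R [ 0.6099 -0.0742  0.027 ] [ 0.0042 -0.0147  0.0571]
gauge sh L [ 0.5986 -0.0676  0.076 ] [-0.0085 -0.0185  0.0081]
gauge sh R [ 0.6133 -0.0711  0.076 ] [ 0.0066 -0.0185  0.0081]
top +yL [ 0.6003 -0.0712  0.1161] [-0.006  -0.0154 -0.032 ]
top+yR [ 0.6108 -0.0736  0.1161] [ 0.0047 -0.0154 -0.032 ]
```

Call:
jog_arm(series=[{"x": 0.002,"y": 0,"z": 0.008,"rx": 0,"ry": 0,"rz": 0}])

```text
time: 9.27
tool_pos: [0.6078, -0.088, 0.0812]
ee_rot: [3.142, -0.006, -0.23]
wrist_force: [0.4, -0.0, -1.4]
width: 0.0117
```

```bash
python3 - <<'E'
from h import *
from bench import cams
w=cams.snapshot("wrist");w=cams.snapshot("wrist")
o=st()
plan([[.604,-.0876,.058]],-.232,1,o)
E
```

```text
t 9.37 [ 0.6062 -0.0878  0.0781] [ 1.800e+02 -6.000e-02 -1.318e+01] F [-0.6 -0.2 -1.2] w 0.0117
{"x":-0.002,"y":0.000,"z":0.020,"rx":0.0,"ry":-0.1,"rz":0.1},
```

Call:
jog_arm(series=[{"x": -0.002,"y": 0,"z": 0.018,"rx": 0,"ry": -0.1,"rz": 0.1}])

```text
time: 9.45
tool_pos: [0.6082, -0.088, 0.0655]
ee_rot: [3.142, -0.01, -0.231]
wrist_force: [-3.1, -0.3, 45.2]
width: 0.0118
```

```bash
python3 - <<'E'
from h import *
from bench import cams
for i in range(3):
    w=cams.snapshot("wrist")
    o=st()
plan([[.604,-.0876,.0435]],-.232,1,o)
s=cams.snapshot("scene")
cv2.imwrite("pics/s12.png",cv2.resize(s["img"][190:330,200:380,::-1],None,fx=4,fy=4,interpolation=cv2.INTER_CUBIC))
E
```

```text
t 9.5 [ 0.6081 -0.0879  0.064 ] [180.    -0.56 -13.26] F [ 2.5 -1.5  6.4] w 0.0118
t 9.55 [ 0.608  -0.0879  0.0642] [-180.     -0.54  -13.26] F [2.7 0.1 4.6] w 0.0117
t 9.6 [ 0.608  -0.0879  0.0642] [-179.99   -0.54  -13.26] F [ 2.1 -0.8  4.5] w 0.012
{"x":-0.004,"y":0.001,"z":0.021,"rx":-0.0,"ry":-0.5,"rz":0.0},
```

View pics/s12.png

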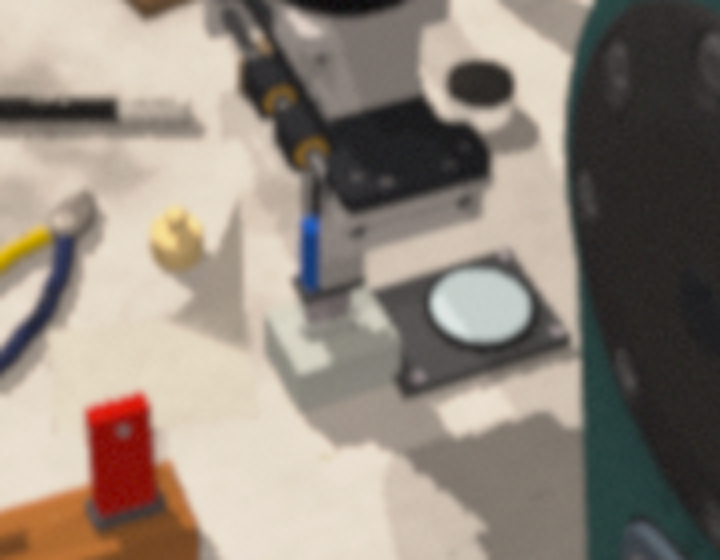

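```bash
python3 - <<'E'
from h import *
from bench import cams
w=cams.snapshot("wrist")
o=st()
np.save("w12.npy",w,allow_pickle=True)
a=w["img"][170:300,230:340,::-1]
cv2.imwrite("pics/w12.png",cv2.resize(a,None,fx=4.5,fy=4.5,interpolation=cv2.INTER_CUBIC))
T=o["tool_pos"];Rt=R.from_euler('xyz',o["ee_rot"])
# expected shoulder edge pixels if no slip
for P in ([-.008,-.0185,.0081],[.008,-.0185,.0081],[-.006,-.0155,-.032],[.006,-.0155,-.032]):
    p=proj(w,T+Rt.apply(P))[0]; print(((p-[230,170])*4.5).round(0))
E
```

```text
t 9.7 [ 0.608  -0.0879  0.0642] [-179.99   -0.54  -13.27] F [ 2.8 -0.6  5.3] w 0.012
[168. 217.]
[277. 217.]
[172. 326.]
[274. 326.]
```

View pics/w12.png

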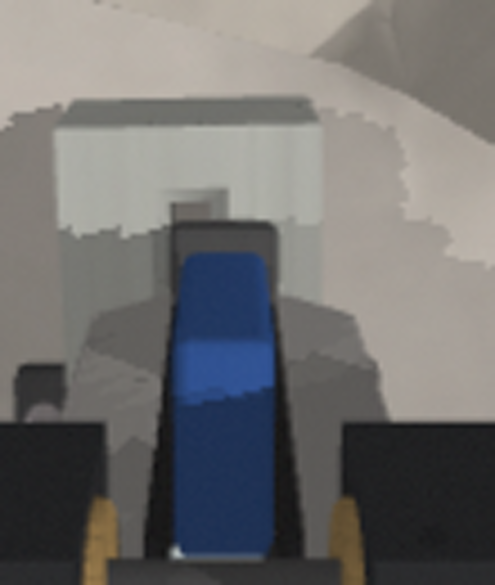

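```bash
python3 - <<'E'
from h import *
w=np.load("w12.npy",allow_pickle=True).item()
T=np.array([.608,-.0879,.0642]);Rt=R.from_euler('xyz',np.radians([-179.99,-.54,-13.27]))
for d in (0,.001,.002,.003,.004,.005):
    print(d,[((proj(w,T+Rt.apply([0,-.0185+e,b-d]))[0]-[230,170])*4.5).round(0)[1] for e,b in ((0,.0081),(.003,-.032))])
f=lambda u,v,z: ray(w,230+u/4.5,170+v/4.5,z)
for n,u,v,z in [("blkTL",57,130,.03),("blkTR",321,126,.03),("blkL",66,300,.03),("blkR",322,300,.03),("slot ch L",164,190,.03),("slot ch R",228,190,.03)]:
    p=f(u,v,z); print(n,p.round(4),Rt.inv().apply(p-T).round(4))
E
```

```text
0 [np.float64(217.0), np.float64(326.0)]
0.001 [np.float64(219.0), np.float64(329.0)]
0.002 [np.float64(221.0), np.float64(331.0)]
0.003 [np.float64(222.0), np.float64(334.0)]
0.004 [np.float64(224.0), np.float64(337.0)]
0.005 [np.float64(226.0), np.float64(340.0)]
blkTL [ 0.588  -0.0557  0.03  ] [-0.0272 -0.0268  0.034 ]
blkTR [ 0.6304 -0.0651  0.03  ] [ 0.0163 -0.0273  0.0344]
blkL [ 0.582  -0.0843  0.03  ] [-0.0265  0.0025  0.034 ]
blkR [ 0.6242 -0.0945  0.03  ] [0.017  0.0027 0.0344]
slot ch L [ 0.6027 -0.0696  0.03  ] [-0.0097 -0.0166  0.0341]
slot ch R [ 0.6131 -0.0721  0.03  ] [ 0.001  -0.0165  0.0342]
```

Call:
jog_arm(series=[{"x": -0.002,"y": 0,"z": -0.01,"rx": 0,"ry": -0.3,"rz": 0}])

```text
time: 9.78
tool_pos: [0.6053, -0.0871, 0.0735]
ee_rot: [-3.141, -0.002, -0.231]
wrist_force: [-1.3, 0.3, -1.7]
width: 0.0118
```

```bash
python3 - <<'E'
from h import *
from bench import cams
for i in range(4):
    w=cams.snapshot("wrist")
    o=st()
plan([[.6035,-.0876,.078]],-.232,1,o)
E
```

```text
t 9.83 [ 0.6073 -0.0875  0.0778] [-179.98   -0.44  -13.25] F [ 1.  -0.2  0.4] w 0.0117
t 9.88 [ 0.6076 -0.0876  0.0774] [-179.99   -0.5   -13.25] F [ 0.4  0.6 -0.3] w 0.0121
t 9.93 [ 0.6069 -0.0875  0.0761] [-179.99   -0.39  -13.26] F [ 0.1  0.  -0.1] w 0.0119
t 9.98 [ 0.6061 -0.0874  0.0749] [-179.99   -0.27  -13.26] F [-0.1 -0.1 -1.7] w 0.0118
{"x":-0.003,"y":0.001,"z":-0.003,"rx":-0.0,"ry":-0.3,"rz":0.0},
```

Call:
jog_arm(series=[{"x": -0.002,"y": 0,"z": 0,"rx": 0,"ry": -0.2,"rz": 0}])

```text
time: 10.07
tool_pos: [0.6036, -0.0867, 0.0743]
ee_rot: [-3.141, 0.0, -0.231]
wrist_force: [1.3, -0.8, -0.7]
width: 0.012
```

```bash
python3 - <<'E'
from h import *
from bench import cams
for i in range(6):
    w=cams.snapshot("wrist")
o=st()
np.save("w13.npy",w,allow_pickle=True)
a=w["img"][170:300,230:340,::-1]
cv2.imwrite("pics/w13.png",cv2.resize(a,None,fx=4.5,fy=4.5,interpolation=cv2.INTER_CUBIC))
plan([[.6035,-.0876,.062]],-.232,1,o)
E
```

```text
t 10.37 [ 0.6039 -0.0868  0.0744] [-1.7999e+02 -2.0000e-02 -1.3260e+01] F [ 0.5  0.6 -0.1] w 0.0119
{"x":-0.000,"y":0.001,"z":0.012,"rx":-0.0,"ry":-0.0,"rz":0.0},
```

View pics/w13.png

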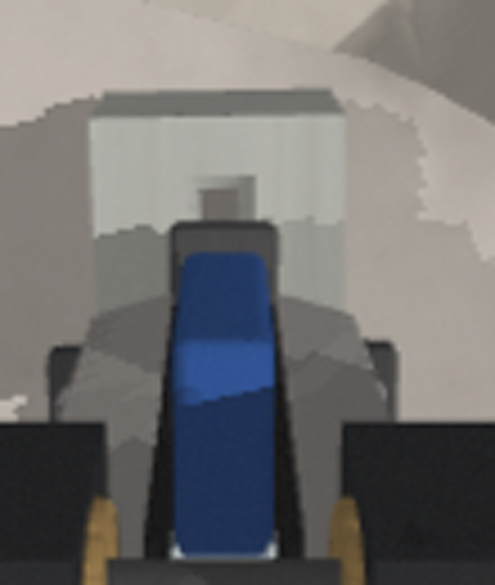

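Call:
jog_arm(series=[{"x": 0,"y": 0.001,"z": 0.006,"rx": 0,"ry": 0,"rz": 0}])

```text
time: 10.45
tool_pos: [0.6046, -0.0879, 0.0695]
ee_rot: [-3.141, -0.003, -0.231]
wrist_force: [-0.5, -1.3, -1.1]
width: 0.0119
```

```bash
python3 - <<'E'
from h import *
from bench import cams
for i in range(5):
    w=cams.snapshot("wrist");
    if i%2==0:o=st()
E
```

```text
t 10.5 [ 0.6032 -0.0879  0.0671] [ 1.800e+02  5.000e-02 -1.326e+01] F [-0.5  0.4 -1.4] w 0.0116
t 10.6 [ 0.6029 -0.0878  0.0672] [-1.7999e+02  1.0000e-01 -1.3270e+01] F [ 0.1 -0.7 -1.4] w 0.0119
t 10.7 [ 0.6035 -0.0878  0.068 ] [-1.7999e+02  2.0000e-02 -1.3260e+01] F [-0.5  0.7 -1.4] w 0.0118
```

Call:
jog_arm(series=[{"x": 0,"y": 0,"z": 0.006,"rx": 0,"ry": 0,"rz": 0}])

```text
time: 10.78
tool_pos: [0.6046, -0.0881, 0.0634]
ee_rot: [-3.141, -0.003, -0.232]
wrist_force: [-0.3, 0.7, -0.7]
width: 0.0117
```

```bash
python3 - <<'E'
from h import *
from bench import cams
for i in range(5):
    w=cams.snapshot("wrist");
    if i%2==0:o=st()
E
```

```text
t 10.83 [ 0.6033 -0.0878  0.061 ] [-1.7999e+02  5.0000e-02 -1.3270e+01] F [-1.  -0.3 -1.6] w 0.0121
t 10.93 [ 0.6029 -0.0877  0.0612] [-1.7999e+02  1.1000e-01 -1.3260e+01] F [ 1.1 -0.6 -1.3] w 0.0119
t 11.03 [ 0.6034 -0.0878  0.0618] [-1.7999e+02  4.0000e-02 -1.3260e+01] F [ 0.3 -0.2 -1.6] w 0.0118
```

Call:
jog_arm(series=[{"x": 0,"y": 0,"z": 0.006,"rx": 0,"ry": 0,"rz": 0}])

```text
time: 11.12
tool_pos: [0.6042, -0.088, 0.0573]
ee_rot: [-3.141, -0.002, -0.231]
wrist_force: [-0.9, -0.2, 0.6]
width: 0.0117
```

```bash
python3 - <<'E'
from h import *
from bench import cams
for i in range(5):
    w=cams.snapshot("wrist");
    if i%2==0:o=st()
E
```

```text
t 11.17 [ 0.6031 -0.0877  0.055 ] [-1.7999e+02  8.0000e-02 -1.3260e+01] F [-0.1  0.1 -1.1] w 0.0118
t 11.27 [ 0.6029 -0.0877  0.055 ] [-1.7999e+02  1.1000e-01 -1.3260e+01] F [ 0.3  0.3 -1.2] w 0.0118
t 11.37 [ 0.6033 -0.0878  0.0556] [-1.7999e+02  5.0000e-02 -1.3260e+01] F [-0.3  0.7 -0.3] w 0.0117
```

Call:
jog_arm(series=[{"x": 0,"y": 0,"z": 0.006,"rx": 0,"ry": 0,"rz": 0}])

```text
time: 11.45
tool_pos: [0.6041, -0.0879, 0.051]
ee_rot: [-3.141, -0.001, -0.231]
wrist_force: [-0.8, 0.1, -1.0]
width: 0.0118
```

```bash
python3 - <<'E'
from h import *
from bench import cams
for i in range(5):
    w=cams.snapshot("wrist");
    if i%2==0:o=st()
E
```

```text
t 11.5 [ 0.603  -0.0877  0.0487] [-1.7999e+02  9.0000e-02 -1.3260e+01] F [-0.4  0.4 -1.8] w 0.0119
t 11.6 [ 0.6029 -0.0877  0.0488] [-1.7999e+02  1.1000e-01 -1.3260e+01] F [ 0.5 -0.3 -0.4] w 0.012
t 11.7 [ 0.6034 -0.0878  0.0495] [-1.7999e+02  5.0000e-02 -1.3270e+01] F [ 0.1 -0.3 -1. ] w 0.0118
```

Call:
jog_arm(series=[{"x": 0,"y": 0,"z": 0.006,"rx": 0,"ry": 0,"rz": 0},{"x": 0,"y": 0,"z": 0.004,"rx": 0,"ry": 0,"rz": 0},{"x": 0,"y": 0,"z": 0.004,"rx": 0,"ry": 0,"rz": 0}])

```text
time: 11.95
tool_pos: [0.6041, -0.0879, 0.0402]
ee_rot: [-3.142, -0.001, -0.231]
wrist_force: [-13.3, 3.3, 34.6]
width: 0.0118
```

```bash
python3 - <<'E'
from h import *
from bench import cams
for i in range(4):
    w=cams.snapshot("wrist");
    if i%2==0:o=st()
a=w["img"][170:300,230:340,::-1]
cv2.imwrite("pics/w14.png",cv2.resize(a,None,fx=4.5,fy=4.5,interpolation=cv2.INTER_CUBIC))
s=cams.snapshot("scene")
cv2.imwrite("pics/s14.png",cv2.resize(s["img"][190:330,200:380,::-1],None,fx=4,fy=4,interpolation=cv2.INTER_CUBIC))
o=st()
E
```

```text
t 12.0 [ 0.604  -0.0879  0.0403] [ 1.800e+02 -9.000e-02 -1.325e+01] F [-7.3  1.2 15.9] w 0.0116
t 12.1 [ 0.604  -0.0879  0.0403] [ 1.800e+02 -1.100e-01 -1.325e+01] F [-6.1  1.3 15.6] w 0.0118
t 12.2 [ 0.604  -0.0879  0.0403] [ 1.800e+02 -1.200e-01 -1.325e+01] F [-7.   2.1 16.1] w 0.0119
```

View pics/w14.png

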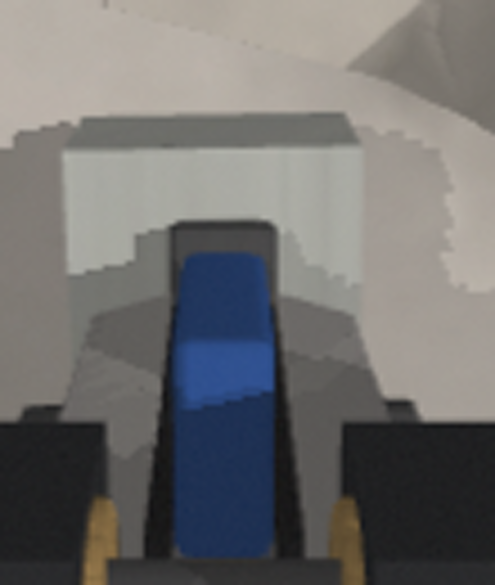

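View pics/s14.png

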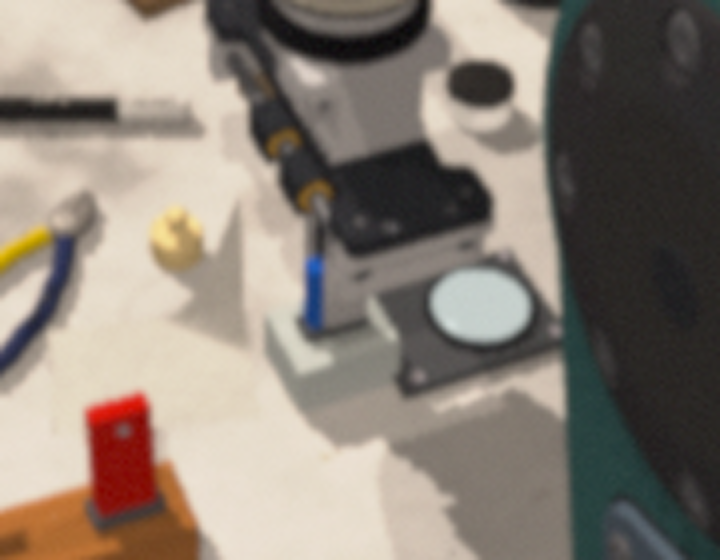

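Call:
jog_arm(series=[{"x": 0,"y": 0,"z": 0,"rx": 0,"ry": 0,"rz": 0},{"x": 0,"y": 0,"z": 0,"rx": 0,"ry": 0,"rz": 0},{"x": 0,"y": 0,"z": 0,"rx": 0,"ry": 0,"rz": 0},{"x": 0,"y": 0,"z": 0,"rx": 0,"ry": 0,"rz": 0}], claw=0.5)

```text
time: 12.53
tool_pos: [0.6055, -0.0882, 0.0423]
ee_rot: [3.142, -0.007, -0.231]
wrist_force: [-0.8, -0.0, 0.2]
width: 0.0352
```

```bash
python3 - <<'E'
from h import *
from bench import cams
o=st()
w=cams.snapshot("wrist")
o=st()
cv2.imwrite("pics/w15.png",w["img"][:,:,::-1])
E
```

```text
t 12.53 [ 0.6055 -0.0882  0.0423] [180.    -0.42 -13.25] F [-0.8 -0.   0.2] w 0.0352
t 12.58 [ 0.6054 -0.0882  0.0421] [180.    -0.39 -13.25] F [ 0.4 -0.3 -0. ] w 0.0389
```

View pics/w15.png

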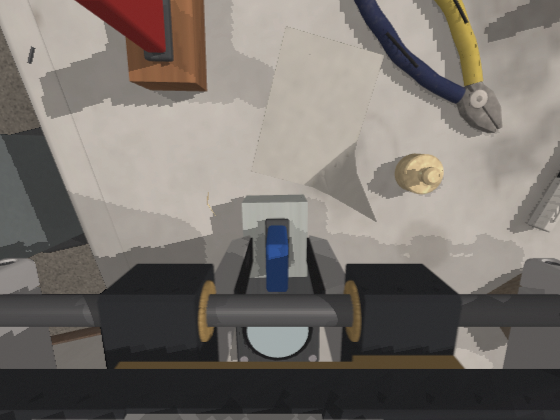

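Call:
jog_arm(series=[{"x": 0,"y": 0,"z": -0.01,"rx": 0,"ry": 0,"rz": 0},{"x": 0,"y": 0,"z": -0.015,"rx": 0,"ry": 0,"rz": 0},{"x": 0,"y": 0,"z": -0.025,"rx": 0,"ry": 0,"rz": 0},{"x": 0,"y": 0,"z": -0.025,"rx": 0,"ry": 0,"rz": 0},{"x": 0,"y": 0,"z": -0.025,"rx": 0,"ry": 0,"rz": 0},{"x": 0,"y": 0,"z": -0.01,"rx": 0,"ry": 0,"rz": 0}], claw=0.5)

```text
time: 13.08
tool_pos: [0.601, -0.0872, 0.1502]
ee_rot: [-3.141, 0.009, -0.231]
wrist_force: [0.6, 0.2, 1.0]
width: 0.0473
```

```bash
python3 - <<'E'
from h import *
from bench import cams
for i in range(3): w=cams.snapshot("wrist")
np.save("w16.npy",w,allow_pickle=True)
o=st()
cv2.imwrite("pics/w16.png",w["img"][:,:,::-1])
s=cams.snapshot("scene");np.save("s16.npy",s,allow_pickle=True)
cv2.imwrite("pics/s16.png",cv2.resize(s["img"][190:330,200:420,::-1],None,fx=3.6,fy=3.6,interpolation=cv2.INTER_CUBIC))
t=cams.snapshot("top");np.save("t16.npy",t,allow_pickle=True)
cv2.imwrite("pics/t16.png",cv2.resize(t["img"][170:270,220:380,::-1],None,fx=5,fy=5,interpolation=cv2.INTER_CUBIC))
E
```

```text
t 13.23 [ 0.5999 -0.087   0.1465] [-180.      0.73  -13.26] F [-0.1 -0.3  0.1] w 0.0468
```

View pics/w16.png

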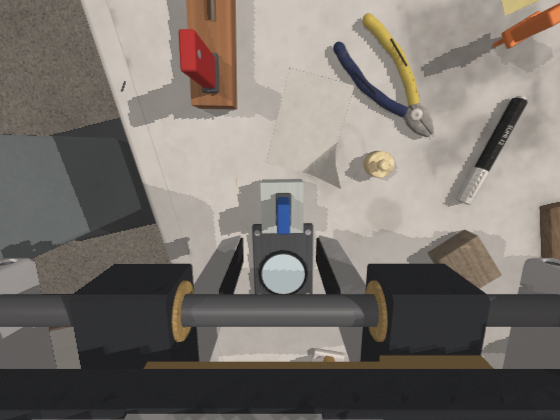

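View pics/s16.png

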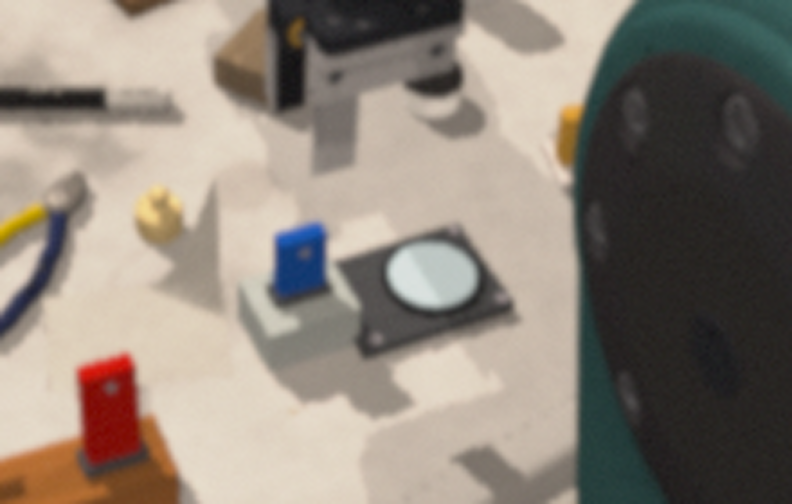

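View pics/t16.png

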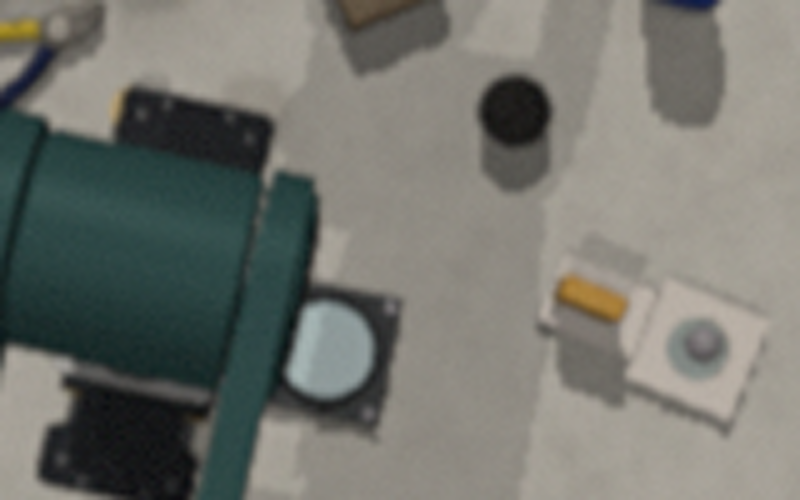

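```bash
python3 - <<'E'
from h import *
t=np.load("t16.npy",allow_pickle=True).item();w=np.load("w16.npy",allow_pickle=True).item();s=np.load("s16.npy",allow_pickle=True).item()
f=lambda u,v,z: ray(t,220+u/5,170+v/5,z)
for n,u,v,z in [("grip c",592,297.5,.048),("grip L",558,281,.048),("grip R",628,308,.048),("pocket",697,348,.006),("cTR",770,321,.008),("cBR",728,432,.008),("cBotL",626,384,.008),("cTL",662,278,.008)]:
    print(n,f(u,v,z).round(4))
print("mirror w",ray(w,283.5,273.5,.012).round(4),"mirror t",f(331,348,.012).round(4))
print("mirror s",ray(s,200+433/3.6,190+275/3.6,.012).round(4))
print("gauge top s", [ray(s,200+u/3.6,190+v/3.6,.076).round(4) for u,v in ((276,234),(324,226))])
print("gauge top w", [ray(w,u,v,.076).round(4) for u,v in ((284.5,216),)])
E
```

```text
grip c [ 0.6093 -0.3057  0.048 ]
grip L [ 0.6181 -0.2882  0.048 ]
grip R [ 0.6036 -0.3243  0.048 ]
pocket [ 0.5835 -0.3665  0.006 ]
cTR [ 0.5975 -0.4056  0.008 ]
cBR [ 0.5387 -0.3815  0.008 ]
cBotL [ 0.5648 -0.3278  0.008 ]
cTL [ 0.6211 -0.3484  0.008 ]
mirror w [ 0.5862 -0.1666  0.012 ] mirror t [ 0.5856 -0.1706  0.012 ]
mirror s [ 0.5825 -0.1669  0.012 ]
gauge top s [array([ 0.6093, -0.0762,  0.076 ]), array([ 0.5995, -0.1005,  0.076 ])]
gauge top w [array([ 0.6058, -0.0841,  0.076 ])]
```

```bash
python3 - <<'E'
from h import *
o=st()
plan([[.6066,-.305,.14]],-.389,7,o)
E
```

```text
t 13.33 [ 0.5985 -0.0867  0.1439] [-180.      1.01  -13.26] F [-0.3  0.3 -0.7] w 0.0471
{"x":0.008,"y":0.030,"z":0.000,"rx":0.0,"ry":0.1,"rz":1.3},
{"x":0.009,"y":0.030,"z":0.000,"rx":0.0,"ry":0.1,"rz":1.3},
{"x":0.010,"y":0.030,"z":0.000,"rx":0.0,"ry":0.1,"rz":1.3},
{"x":0.010,"y":0.029,"z":0.000,"rx":0.0,"ry":0.1,"rz":1.3},
{"x":0.011,"y":0.029,"z":0.000,"rx":0.0,"ry":0.1,"rz":1.3},
{"x":0.012,"y":0.029,"z":0.001,"rx":0.0,"ry":0.1,"rz":1.3},
{"x":0.012,"y":0.029,"z":0.001,"rx":0.0,"ry":0.1,"rz":1.3},
```

Call:
jog_arm(series=[{"x": 0.008,"y": 0.028,"z": -0.002,"rx": 0,"ry": 0.1,"rz": 1.3},{"x": 0.009,"y": 0.03,"z": 0,"rx": 0,"ry": 0.1,"rz": 1.3},{"x": 0.01,"y": 0.03,"z": 0,"rx": 0,"ry": 0.1,"rz": 1.3},{"x": 0.01,"y": 0.03,"z": 0,"rx": 0,"ry": 0.1,"rz": 1.3},{"x": 0.011,"y": 0.03,"z": 0,"rx": 0,"ry": 0.1,"rz": 1.3},{"x": 0.012,"y": 0.029,"z": 0,"rx": 0,"ry": 0.1,"rz": 1.3},{"x": 0.01,"y": 0.02,"z": 0,"rx": 0,"ry": 0.1,"rz": 1.0}], claw=0.55)

```text
time: 13.92
tool_pos: [0.6016, -0.294, 0.1257]
ee_rot: [-3.139, 0.034, -0.381]
wrist_force: [-0.5, -0.6, 0.1]
width: 0.0514
```

```bash
python3 - <<'E'
from h import *
from bench import cams
for i in range(4): w=cams.snapshot("wrist")
np.save("w17.npy",w,allow_pickle=True)
o=st()
cv2.imwrite("pics/w17.png",w["img"][:,:,::-1])
plan([[.6066,-.312,.14]],-.389,1,o)
E
```

```text
t 14.12 [ 0.6021 -0.2914  0.1262] [-179.79    1.97  -21.7 ] F [ 0.6  1.  -0.2] w 0.0516
{"x":0.011,"y":0.017,"z":-0.014,"rx":-0.2,"ry":2.0,"rz":0.6},
```

View pics/w17.png

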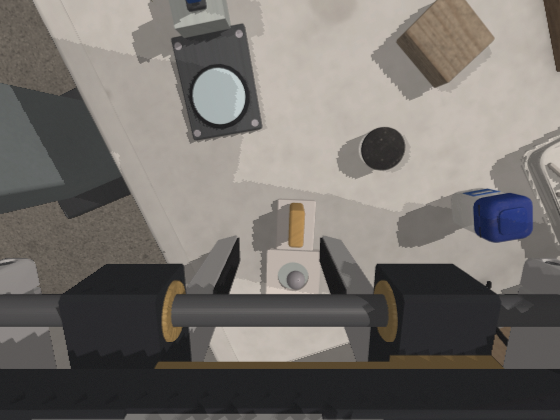

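Call:
jog_arm(series=[{"x": 0.008,"y": 0.012,"z": -0.006,"rx": -0.2,"ry": 1.9,"rz": 0.5}])

```text
time: 14.2
tool_pos: [0.6055, -0.3027, 0.1297]
ee_rot: [-3.139, 0.005, -0.384]
wrist_force: [-0.4, 0.8, -0.5]
width: 0.0521
```

```bash
python3 - <<'E'
from h import *
from bench import cams
for i in range(6): w=cams.snapshot("wrist")
np.save("w18.npy",w,allow_pickle=True)
o=st()
a=w["img"][180:320,230:350,::-1]
cv2.imwrite("pics/w18.png",cv2.resize(a,None,fx=4.2,fy=4.2,interpolation=cv2.INTER_CUBIC))
plan([[.6066,-.312,.12]],-.389,1,o)
E
```

```text
t 14.5 [ 0.6055 -0.3049  0.1324] [-1.7999e+02  4.0000e-02 -2.2150e+01] F [0.6 0.4 0.1] w 0.0516
{"x":0.004,"y":0.006,"z":0.012,"rx":-0.0,"ry":0.0,"rz":0.1},
```

View pics/w18.png

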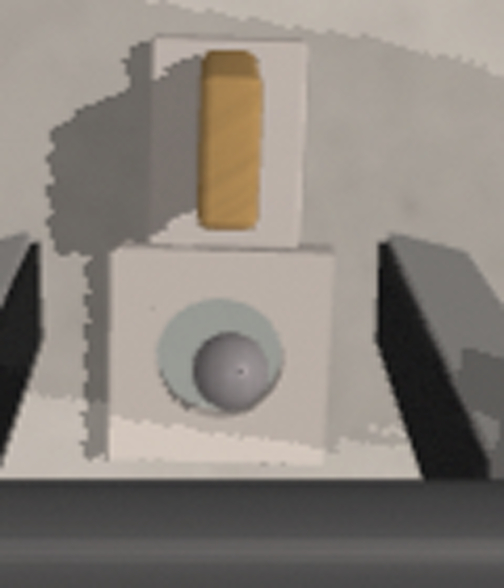

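```bash
python3 - <<'E'
from h import *
w=np.load("w18.npy",allow_pickle=True).item()
T=np.array([.6055,-.3049,.1324]);Rt=R.from_euler('xyz',np.radians([-179.99,.04,-22.15]))
f=lambda u,v,z: ray(w,230+u/4.2,180+v/4.2,z)
for n,u,v,z in [("gTL",206,75,.048),("gTR",263,75,.048),("gBL",199,229,.048),("gBR",258,228,.048),("pocket",221,355,.008),("pL",112,247,.008),("pR",333,250,.008),("pBL",107,457,.008),("pBR",325,464,.008),("neckL",155,40,.008),("neckR",305,43,.008)]:
    p=f(u,v,z); print(n,p.round(4),Rt.inv().apply(p-T).round(4))
E
```

```text
gTL [ 0.6121 -0.2878  0.048 ] [-0.0003 -0.0184  0.0844]
gTR [ 0.6236 -0.2925  0.048 ] [ 0.0122 -0.0183  0.0844]
gBL [ 0.5974 -0.3196  0.048 ] [-0.0019  0.0167  0.0844]
gBR [ 0.6098 -0.3244  0.048 ] [0.0114 0.0165 0.0844]
pocket [ 0.5847 -0.3656  0.008 ] [0.0037 0.0641 0.1244]
pL [ 0.5698 -0.3271  0.008 ] [-0.0246  0.0341  0.1244]
pR [ 0.6225 -0.3495  0.008 ] [0.0327 0.035  0.1244]
pBL [ 0.5451 -0.3814  0.008 ] [-0.0271  0.0936  0.1244]
pBR [ 0.5989 -0.4056  0.008 ] [0.0319 0.0958 0.1244]
neckL [ 0.601  -0.2814  0.008 ] [-0.0129 -0.02    0.1244]
neckR [ 0.6353 -0.2963  0.008 ] [ 0.0245 -0.0192  0.1244]
```

Call:
jog_arm(series=[{"x": 0.002,"y": 0.003,"z": 0.02,"rx": 0,"ry": -0.1,"rz": 0.8},{"x": 0.002,"y": 0.003,"z": 0.022,"rx": 0,"ry": -0.1,"rz": 0.7}])

```text
time: 14.67
tool_pos: [0.6106, -0.3121, 0.0974]
ee_rot: [3.14, -0.009, -0.411]
wrist_force: [-0.2, 0.8, -0.4]
width: 0.0516
```

```bash
python3 - <<'E'
from h import *
from bench import cams
for i in range(6): w=cams.snapshot("wrist")
o=st()
plan([[.6079,-.3125,.06]],np.radians(-23.6),1,o)
E
```

```text
t 14.97 [ 0.6102 -0.3123  0.0975] [179.94  -0.43 -23.54] F [0.3 0.2 0.2] w 0.0517
{"x":-0.002,"y":0.001,"z":0.038,"rx":0.1,"ry":-0.4,"rz":0.1},
```

Call:
jog_arm(series=[{"x": -0.002,"y": 0.001,"z": 0.035,"rx": 0,"ry": -0.4,"rz": 0}])

```text
time: 15.05
tool_pos: [0.6138, -0.3155, 0.0731]
ee_rot: [3.138, -0.02, -0.41]
wrist_force: [1.4, -1.3, 2.2]
width: 0.0518
```

```bash
python3 - <<'E'
from h import *
from bench import cams
for i in range(7): w=cams.snapshot("wrist")
o=st()
plan([[.6079,-.3125,.03]],np.radians(-23.6),1,o)
a=w["img"][170:320,210:370,::-1]
cv2.imwrite("pics/w19.png",cv2.resize(a,None,fx=4,fy=4,interpolation=cv2.INTER_CUBIC))
np.save("w19.npy",w,allow_pickle=True)
E
```

```text
t 15.4 [ 0.6091 -0.3131  0.0646] [179.92  -0.2  -23.54] F [-0.5  0.1  0.1] w 0.0515
{"x":-0.001,"y":-0.000,"z":0.035,"rx":0.1,"ry":-0.2,"rz":0.1},
```

View pics/w19.png

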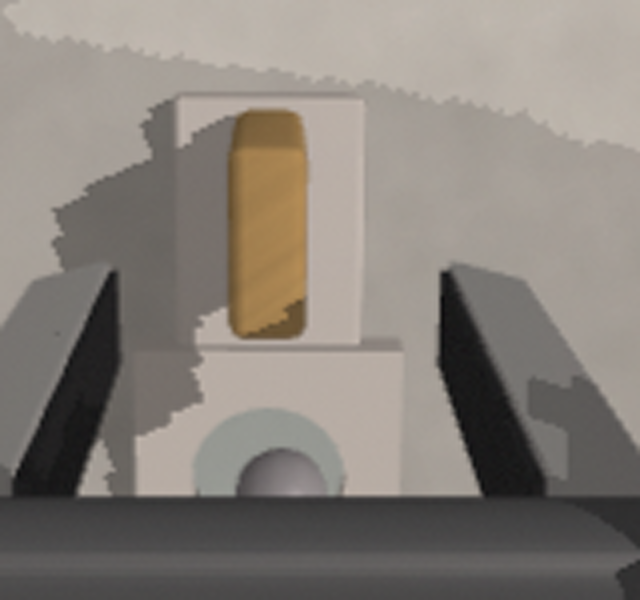

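Call:
jog_arm(series=[{"x": -0.001,"y": 0,"z": 0.018,"rx": 0,"ry": -0.2,"rz": 0},{"x": 0,"y": 0,"z": 0.01,"rx": 0,"ry": 0,"rz": 0}])

```text
time: 15.57
tool_pos: [0.6117, -0.3148, 0.043]
ee_rot: [3.139, -0.011, -0.411]
wrist_force: [0.3, 0.6, -0.5]
width: 0.0517
```

```bash
python3 - <<'E'
from h import *
from bench import cams
for i in range(6): w=cams.snapshot("wrist")
o=st()
plan([[.6079,-.3125,.014]],np.radians(-23.6),1,o)
E
```

```text
t 15.87 [ 0.6121 -0.315   0.0439] [179.82  -0.7  -23.53] F [0.4 0.3 0.2] w 0.0519
{"x":-0.005,"y":-0.001,"z":0.030,"rx":0.2,"ry":-0.7,"rz":0.1},
```

Call:
jog_arm(series=[{"x": -0.004,"y": -0.001,"z": 0.017,"rx": 0.2,"ry": -0.7,"rz": 0}])

```text
time: 15.95
tool_pos: [0.6118, -0.3143, 0.0317]
ee_rot: [3.141, -0.009, -0.411]
wrist_force: [-0.2, -0.9, 1.6]
width: 0.0517
```

```bash
python3 - <<'E'
from h import *
from bench import cams
for i in range(6): w=cams.snapshot("wrist")
o=st()
plan([[.6079,-.3125,.014]],np.radians(-23.6),1,o)
E
```

```text
t 16.25 [ 0.6089 -0.3125  0.0265] [-1.7998e+02  2.0000e-02 -2.3530e+01] F [-0.7  1.   0.4] w 0.0518
{"x":-0.001,"y":0.000,"z":0.013,"rx":-0.0,"ry":0.0,"rz":0.1},
```

Call:
jog_arm(series=[{"x": -0.001,"y": 0,"z": 0.011,"rx": 0,"ry": 0,"rz": 0}])

```text
time: 16.33
tool_pos: [0.61, -0.3134, 0.0185]
ee_rot: [3.141, -0.006, -0.411]
wrist_force: [0.2, 0.7, 1.2]
width: 0.0519
```

```bash
python3 - <<'E'
from h import *
from bench import cams
for i in range(6): w=cams.snapshot("wrist")
o=st()
plan([[.6079,-.3125,.014]],np.radians(-23.6),1,o)
a=w["img"][170:320,210:370,::-1]
cv2.imwrite("pics/w20.png",cv2.resize(a,None,fx=4,fy=4,interpolation=cv2.INTER_CUBIC))
E
```

```text
t 16.63 [ 0.608  -0.3121  0.0155] [-1.7997e+02  2.0000e-02 -2.3530e+01] F [-0.1  0.6 -0.4] w 0.0517
{"x":0.000,"y":0.000,"z":0.002,"rx":-0.0,"ry":0.0,"rz":0.1},
```

View pics/w20.png

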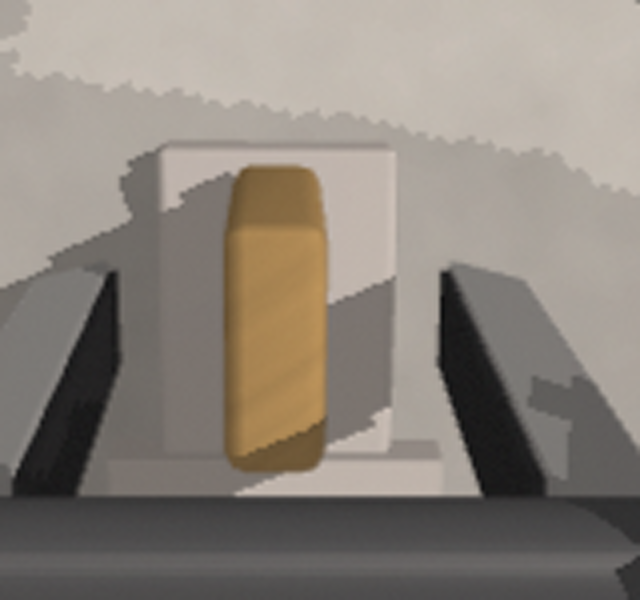

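Call:
jog_arm(series=[{"x": 0,"y": 0,"z": 0,"rx": 0,"ry": 0,"rz": 0},{"x": 0,"y": 0,"z": 0.001,"rx": 0,"ry": 0,"rz": 0},{"x": 0,"y": 0,"z": 0,"rx": 0,"ry": 0,"rz": 0},{"x": 0,"y": 0,"z": 0.001,"rx": 0,"ry": 0,"rz": 0},{"x": 0,"y": 0,"z": 0,"rx": 0,"ry": 0,"rz": 0},{"x": 0,"y": 0,"z": 0,"rx": 0,"ry": 0,"rz": 0},{"x": 0,"y": 0,"z": 0,"rx": 0,"ry": 0,"rz": 0}], claw=0)

```text
time: 17.22
tool_pos: [0.6083, -0.3124, 0.0149]
ee_rot: [-3.141, -0.001, -0.411]
wrist_force: [0.1, 0.5, -0.6]
width: 0.0141
```

```bash
python3 - <<'E'
from h import *
from bench import cams
for i in range(4): w=cams.snapshot("top"); 
o=st()
a=w["img"][190:270,280:380,::-1]
cv2.imwrite("pics/t21.png",cv2.resize(a,None,fx=6,fy=6,interpolation=cv2.INTER_CUBIC))
w=cams.snapshot("wrist")
a=w["img"][170:320,210:370,::-1]
cv2.imwrite("pics/w21.png",cv2.resize(a,None,fx=3,fy=3,interpolation=cv2.INTER_CUBIC))
E
```

```text
t 17.42 [ 0.6083 -0.3124  0.0149] [-1.7999e+02 -5.0000e-02 -2.3530e+01] F [-0.9  0.5  0. ] w 0.014
```

View pics/t21.png

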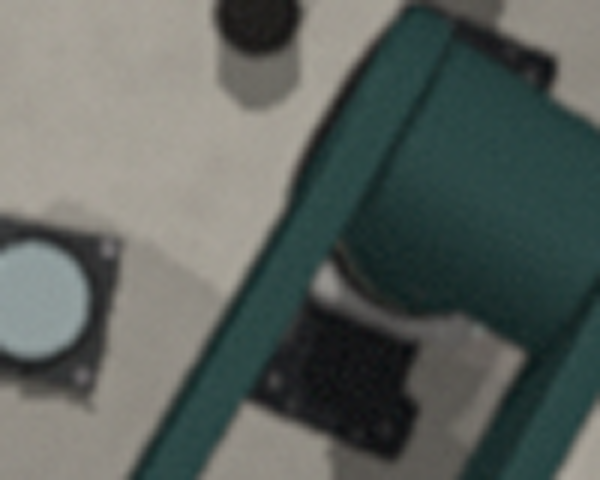

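View pics/w21.png

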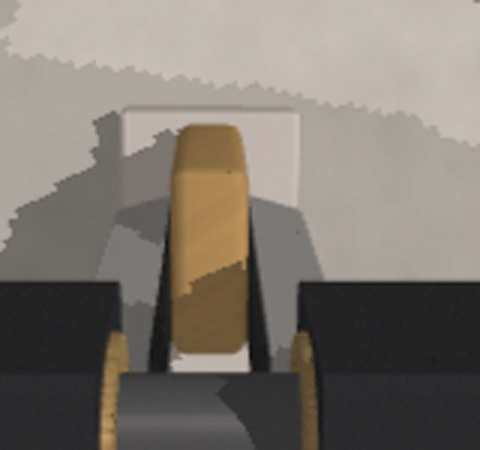

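Call:
jog_arm(series=[{"x": 0,"y": 0,"z": -0.003,"rx": 0,"ry": 0,"rz": 0},{"x": 0,"y": 0,"z": -0.005,"rx": 0,"ry": 0,"rz": 0},{"x": 0,"y": 0,"z": -0.006,"rx": 0,"ry": 0,"rz": 0},{"x": 0,"y": 0,"z": -0.006,"rx": 0,"ry": 0,"rz": 0},{"x": 0,"y": 0,"z": -0.005,"rx": 0,"ry": 0,"rz": 0},{"x": 0,"y": 0,"z": -0.003,"rx": 0,"ry": 0,"rz": 0}])

```text
time: 17.97
tool_pos: [0.6076, -0.3118, 0.0421]
ee_rot: [-3.14, 0.002, -0.411]
wrist_force: [-0.0, -0.0, -1.8]
width: 0.0137
```

```bash
python3 - <<'E'
from h import *
from bench import cams
o=st()
for i in range(4): w=cams.snapshot("scene")
o=st();print(o["joint_positions"].round(3))
a=w["img"][180:290,280:460,::-1]
cv2.imwrite("pics/s22.png",cv2.resize(a,None,fx=4,fy=4,interpolation=cv2.INTER_CUBIC))
w=cams.snapshot("wrist")
cv2.imwrite("pics/w22.png",w["img"][:,:,::-1])
E
```

```text
t 17.97 [ 0.6076 -0.3118  0.0421] [-1.7993e+02  1.2000e-01 -2.3540e+01] F [-0.  -0.  -1.8] w 0.0137
t 18.17 [ 0.6073 -0.3116  0.0412] [-179.93    0.18  -23.54] F [-0.2 -0.3 -2.5] w 0.014
[-5.570e-01  4.580e-01  1.241e+00  1.000e-03  1.446e+00 -1.470e-01]
```

View pics/s22.png

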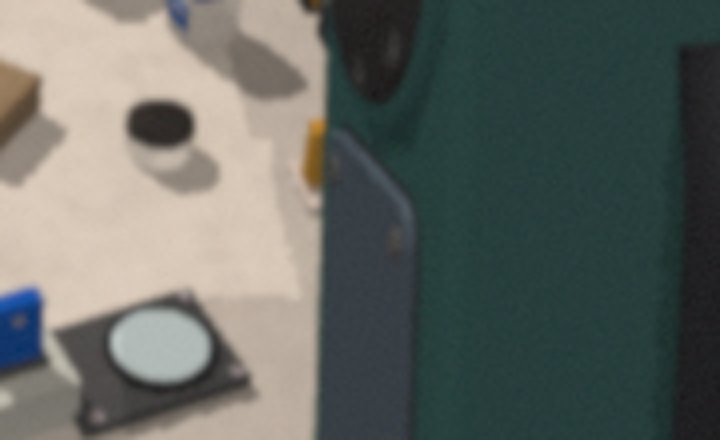

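View pics/w22.png

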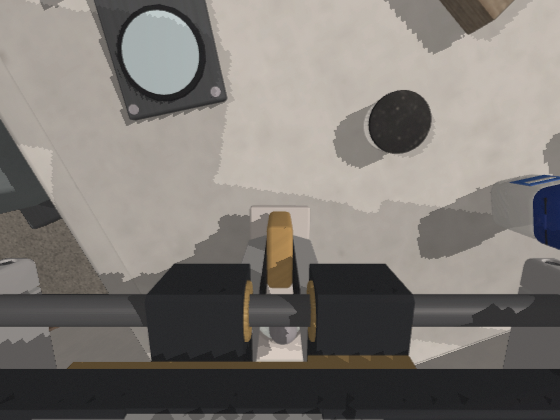

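Call:
jog_arm(series=[{"x": 0,"y": 0,"z": -0.004,"rx": 0,"ry": 0,"rz": 0},{"x": 0,"y": 0,"z": -0.006,"rx": 0,"ry": 0,"rz": 0},{"x": 0,"y": 0,"z": -0.007,"rx": 0,"ry": 0,"rz": 0},{"x": 0,"y": 0,"z": -0.008,"rx": 0,"ry": 0,"rz": 0},{"x": 0,"y": 0,"z": -0.008,"rx": 0,"ry": 0,"rz": 0},{"x": 0,"y": 0,"z": -0.008,"rx": 0,"ry": 0,"rz": 0},{"x": 0,"y": 0,"z": -0.008,"rx": 0,"ry": 0,"rz": 0},{"x": 0,"y": 0,"z": -0.007,"rx": 0,"ry": 0,"rz": 0},{"x": 0,"y": 0,"z": -0.005,"rx": 0,"ry": 0,"rz": 0},{"x": 0,"y": 0,"z": -0.003,"rx": 0,"ry": 0,"rz": 0}])

```text
time: 19.05
tool_pos: [0.607, -0.3115, 0.1112]
ee_rot: [-3.14, 0.005, -0.411]
wrist_force: [1.1, -0.1, -2.0]
width: 0.0139
```

```bash
python3 - <<'E'
from h import *
from bench import cams
o=st()
for i in range(5): w=cams.snapshot("wrist")
o=st()
cv2.imwrite("pics/w23.png",w["img"][180:360,200:360,::-1])
d=np.array([.5345,-.1383,.125])-o["tool_pos"]
plan([o["tool_pos"]+d*.4],np.radians(-23.5+83.5*.4),12,o)
E
```

```text
t 19.05 [ 0.607  -0.3115  0.1112] [-179.91    0.26  -23.54] F [ 1.1 -0.1 -2. ] w 0.0139
t 19.3 [ 0.6062 -0.311   0.1089] [-179.89    0.44  -23.54] F [ 0.5  0.9 -2.3] w 0.0136
{"x":-0.004,"y":-0.004,"z":-0.000,"rx":-0.0,"ry":0.0,"rz":-2.8},
{"x":-0.004,"y":-0.005,"z":-0.000,"rx":-0.0,"ry":0.0,"rz":-2.8},
{"x":-0.004,"y":-0.005,"z":-0.001,"rx":-0.0,"ry":0.0,"rz":-2.8},
{"x":-0.004,"y":-0.005,"z":-0.001,"rx":-0.0,"ry":0.0,"rz":-2.8},
{"x":-0.004,"y":-0.005,"z":-0.001,"rx":-0.0,"ry":0.0,"rz":-2.8},
{"x":-0.003,"y":-0.005,"z":-0.001,"rx":-0.0,"ry":0.0,"rz":-2.8},
{"x":-0.003,"y":-0.005,"z":-0.001,"rx":-0.0,"ry":0.0,"rz":-2.8},
{"x":-0.003,"y":-0.006,"z":-0.001,"rx":-0.0,"ry":0.0,"rz":-2.8},
{"x":-0.003,"y":-0.006,"z":-0.001,"rx":-0.0,"ry":0.0,"rz":-2.8},
{"x":-0.002,"y":-0.006,"z":-0.001,"rx":-0.0,"ry":0.0,"rz":-2.8},
{"x":-0.002,"y":-0.006,"z":-0.001,"rx":-0.0,"ry":0.0,"rz":-2.8},
{"x":-0.002,"y":-0.006,"z":-0.001,"rx":-0.0,"ry":0.0,"rz":-2.8},
```

View pics/w23.png

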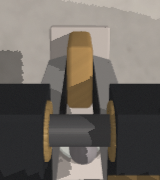

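Call:
jog_arm(series=[{"x": -0.002,"y": -0.002,"z": -0.001,"rx": 0,"ry": 0.1,"rz": -1.0},{"x": -0.003,"y": -0.003,"z": -0.001,"rx": 0,"ry": 0.1,"rz": -2.0},{"x": -0.004,"y": -0.004,"z": -0.001,"rx": 0,"ry": 0.1,"rz": -2.8},{"x": -0.004,"y": -0.005,"z": -0.001,"rx": 0,"ry": 0.1,"rz": -2.8},{"x": -0.004,"y": -0.005,"z": -0.001,"rx": 0,"ry": 0,"rz": -2.8},{"x": -0.003,"y": -0.005,"z": -0.001,"rx": 0,"ry": 0,"rz": -2.8},{"x": -0.003,"y": -0.005,"z": -0.001,"rx": 0,"ry": 0,"rz": -2.8},{"x": -0.003,"y": -0.006,"z": -0.001,"rx": 0,"ry": 0,"rz": -2.8},{"x": -0.003,"y": -0.006,"z": -0.001,"rx": 0,"ry": 0,"rz": -2.8},{"x": -0.002,"y": -0.006,"z": -0.001,"rx": 0,"ry": 0,"rz": -2.8},{"x": -0.002,"y": -0.006,"z": -0.001,"rx": 0,"ry": 0,"rz": -2.8},{"x": -0.002,"y": -0.005,"z": -0.001,"rx": 0,"ry": 0,"rz": -2.8}])

```text
time: 20.3
tool_pos: [0.5733, -0.2412, 0.1117]
ee_rot: [-3.127, 0.013, 0.165]
wrist_force: [-0.6, -0.1, -1.4]
width: 0.0137
```

```bash
python3 - <<'E'
from h import *
o=st()
d=np.array([.5345,-.1383,.12])-o["tool_pos"]
y=np.degrees(o["ee_rot"][2]);n=12;fr=min(1,2.8*n/(60-y));print(fr)
plan([o["tool_pos"]+d*fr],np.radians(y+(60-y)*fr),n,o)
E
```

```text
t 20.3 [ 0.5733 -0.2412  0.1117] [-179.16    0.76    9.44] F [-0.6 -0.1 -1.4] w 0.0137
0.6645018074024293
{"x":-0.001,"y":-0.006,"z":-0.000,"rx":-0.1,"ry":0.0,"rz":-2.8},
{"x":-0.001,"y":-0.006,"z":-0.000,"rx":-0.1,"ry":0.0,"rz":-2.8},
{"x":-0.001,"y":-0.006,"z":-0.000,"rx":-0.1,"ry":0.0,"rz":-2.8},
{"x":-0.000,"y":-0.006,"z":-0.000,"rx":-0.1,"ry":0.0,"rz":-2.8},
{"x":-0.000,"y":-0.006,"z":-0.000,"rx":-0.1,"ry":0.0,"rz":-2.8},
{"x":0.000,"y":-0.006,"z":-0.000,"rx":-0.1,"ry":0.0,"rz":-2.8},
{"x":0.001,"y":-0.006,"z":-0.000,"rx":-0.1,"ry":0.0,"rz":-2.8},
{"x":0.001,"y":-0.006,"z":-0.000,"rx":-0.1,"ry":0.0,"rz":-2.8},
{"x":0.001,"y":-0.006,"z":-0.000,"rx":-0.1,"ry":0.0,"rz":-2.8},
{"x":0.001,"y":-0.006,"z":-0.000,"rx":-0.1,"ry":0.0,"rz":-2.8},
{"x":0.002,"y":-0.006,"z":-0.000,"rx":-0.1,"ry":0.0,"rz":-2.8},
{"x":0.002,"y":-0.006,"z":-0.000,"rx":-0.1,"ry":0.0,"rz":-2.8},
```

Call:
jog_arm(series=[{"x": -0.001,"y": -0.006,"z": -0.001,"rx": -0.2,"ry": 0.1,"rz": -2.8},{"x": -0.001,"y": -0.006,"z": -0.001,"rx": -0.2,"ry": 0.1,"rz": -2.8},{"x": -0.001,"y": -0.006,"z": -0.001,"rx": -0.2,"ry": 0.1,"rz": -2.8},{"x": 0,"y": -0.006,"z": -0.001,"rx": -0.2,"ry": 0.1,"rz": -2.8},{"x": 0,"y": -0.006,"z": -0.001,"rx": -0.1,"ry": 0.1,"rz": -2.8},{"x": 0,"y": -0.006,"z": 0,"rx": -0.1,"ry": 0.1,"rz": -2.8},{"x": 0.001,"y": -0.006,"z": 0,"rx": -0.1,"ry": 0.1,"rz": -2.8},{"x": 0.001,"y": -0.006,"z": 0,"rx": -0.1,"ry": 0.1,"rz": -2.6},{"x": 0.001,"y": -0.005,"z": 0,"rx": -0.1,"ry": 0,"rz": -2.4},{"x": 0.001,"y": -0.005,"z": 0,"rx": -0.1,"ry": 0,"rz": -2.0}])

```text
time: 21.13
tool_pos: [0.5456, -0.1799, 0.1113]
ee_rot: [-3.139, 0.003, 0.663]
wrist_force: [-0.2, -0.0, -2.5]
width: 0.0138
```

```bash
python3 - <<'E'
from h import *
o=st()
plan([[.5345,-.1383,.115]],np.radians(60),10,o)
E
```

```text
t 21.13 [ 0.5456 -0.1799  0.1113] [-179.84    0.18   37.98] F [-0.2 -0.  -2.5] w 0.0138
{"x":0.002,"y":-0.004,"z":-0.000,"rx":-0.0,"ry":0.0,"rz":-2.2},
{"x":0.002,"y":-0.004,"z":-0.000,"rx":-0.0,"ry":0.0,"rz":-2.2},
{"x":0.002,"y":-0.004,"z":-0.000,"rx":-0.0,"ry":0.0,"rz":-2.2},
{"x":0.002,"y":-0.004,"z":-0.000,"rx":-0.0,"ry":0.0,"rz":-2.2},
{"x":0.002,"y":-0.004,"z":-0.000,"rx":-0.0,"ry":0.0,"rz":-2.2},
{"x":0.002,"y":-0.004,"z":-0.000,"rx":-0.0,"ry":0.0,"rz":-2.2},
{"x":0.003,"y":-0.003,"z":-0.000,"rx":-0.0,"ry":0.0,"rz":-2.2},
{"x":0.003,"y":-0.003,"z":-0.000,"rx":-0.0,"ry":0.0,"rz":-2.2},
{"x":0.003,"y":-0.003,"z":-0.000,"rx":-0.0,"ry":0.0,"rz":-2.2},
{"x":0.003,"y":-0.003,"z":-0.000,"rx":-0.0,"ry":0.0,"rz":-2.2},
```

Call:
jog_arm(series=[{"x": 0.002,"y": -0.004,"z": 0,"rx": 0,"ry": 0,"rz": -2.2},{"x": 0.002,"y": -0.004,"z": 0,"rx": 0,"ry": 0,"rz": -2.2},{"x": 0.002,"y": -0.004,"z": 0,"rx": 0,"ry": 0,"rz": -2.2},{"x": 0.002,"y": -0.004,"z": 0,"rx": 0,"ry": 0,"rz": -2.2},{"x": 0.002,"y": -0.004,"z": 0,"rx": 0,"ry": 0,"rz": -2.2},{"x": 0.002,"y": -0.003,"z": 0,"rx": 0,"ry": 0,"rz": -2.0},{"x": 0.002,"y": -0.003,"z": 0,"rx": 0,"ry": 0,"rz": -1.8},{"x": 0.002,"y": -0.002,"z": 0,"rx": 0,"ry": 0,"rz": -1.2},{"x": 0.001,"y": -0.001,"z": 0,"rx": 0,"ry": 0,"rz": -0.6}])

```text
time: 21.88
tool_pos: [0.5307, -0.1415, 0.1065]
ee_rot: [-3.127, 0.004, 0.977]
wrist_force: [0.5, -0.5, -2.4]
width: 0.0135
```

```bash
python3 - <<'E'
from h import *
from bench import cams
o=st()
for i in range(4): t=cams.snapshot("top")
s=cams.snapshot("scene")
o=st()
np.save("t24.npy",t,allow_pickle=True);np.save("s24.npy",s,allow_pickle=True)
plan([[.5345,-.1383,.095]],np.radians(60),4,o)
cv2.imwrite("pics/t24.png",cv2.resize(t["img"][190:290,210:340,::-1],None,fx=5.5,fy=5.5,interpolation=cv2.INTER_CUBIC))
cv2.imwrite("pics/s24.png",cv2.resize(s["img"][180:320,230:410,::-1],None,fx=4,fy=4,interpolation=cv2.INTER_CUBIC))
E
```

```text
t 21.88 [ 0.5307 -0.1415  0.1065] [-179.16    0.22   55.99] F [ 0.5 -0.5 -2.4] w 0.0135
t 22.13 [ 0.5312 -0.1423  0.1069] [-179.22    0.22   55.87] F [-1.1  0.2 -1.7] w 0.0139
{"x":0.001,"y":0.000,"z":0.003,"rx":-0.2,"ry":0.0,"rz":-1.0},
{"x":0.001,"y":0.000,"z":0.003,"rx":-0.2,"ry":0.0,"rz":-1.0},
{"x":0.001,"y":0.000,"z":0.003,"rx":-0.2,"ry":0.0,"rz":-1.0},
{"x":0.001,"y":0.000,"z":0.003,"rx":-0.2,"ry":0.0,"rz":-1.0},
```

View pics/t24.png

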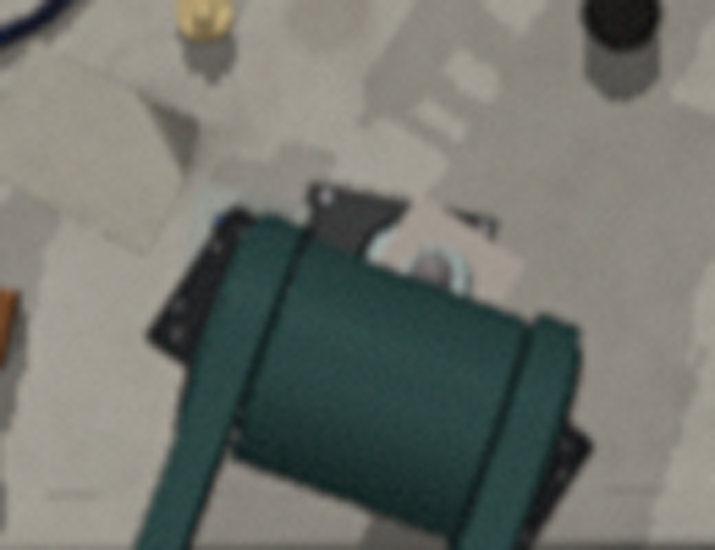

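View pics/s24.png

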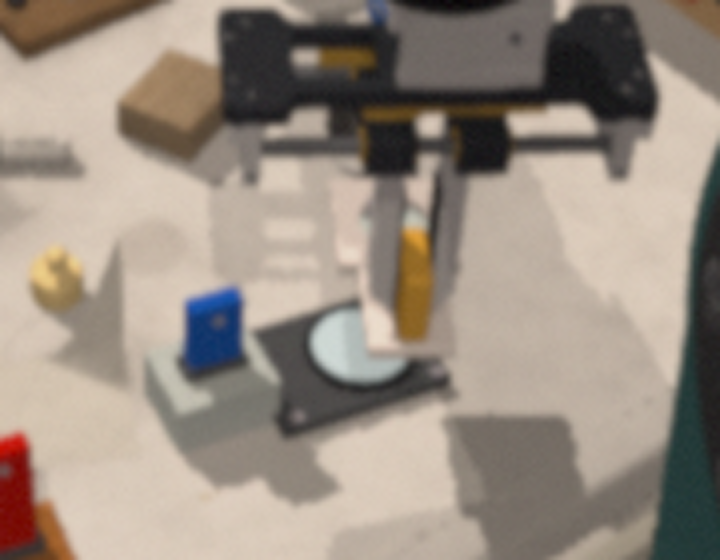

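```bash
python3 - <<'E'
from h import *
o=st()
t=np.load("t24.npy",allow_pickle=True).item()
print(ray(t,210+435/5.5,190+265/5.5,.105))
# predicted pocket circle px in crop
c=np.array([.5795,-.175,.097]);
for a in np.radians([0,45,90,135,180,225,270,315]): print(((proj(t,c+.017*np.array([np.cos(a),np.sin(a),0]))[0]-[210,190])*5.5).round(0),end=' ')
print(((proj(t,[.585,-.1675,.012])[0]-[210,190])*5.5).round(0))
plan([[.5367,-.1349,.1]],np.radians(56),1,o)
E
```

```text
t 22.13 [ 0.5312 -0.1423  0.1069] [-179.22    0.22   55.87] F [-1.1  0.2 -1.7] w 0.0139
[ 0.58653966 -0.17532473  0.105     ]
[433. 244.] [407. 255.] [397. 281.] [408. 308.] [434. 319.] [461. 307.] [471. 281.] [460. 254.] [413. 274.]
{"x":0.009,"y":0.001,"z":0.007,"rx":-0.8,"ry":0.2,"rz":-0.1},
```

Call:
jog_arm(series=[{"x": 0.004,"y": 0,"z": 0.003,"rx": -0.4,"ry": 0.1,"rz": 0},{"x": 0.004,"y": 0,"z": 0.003,"rx": -0.3,"ry": 0.1,"rz": 0}])

```text
time: 22.3
tool_pos: [0.5365, -0.1365, 0.1013]
ee_rot: [3.14, 0.0, 0.973]
wrist_force: [-0.5, 0.1, -2.8]
width: 0.0138
```

```bash
python3 - <<'E'
from h import *
from bench import cams
for i in range(5): t=cams.snapshot("top")
o=st()
plan([[.5367,-.1349,.091]],np.radians(56),1,o)
E
```

```text
t 22.55 [ 0.5361 -0.1364  0.1013] [1.7998e+02 4.0000e-02 5.5810e+01] F [ 0.1 -0.1 -1.4] w 0.0139
{"x":0.002,"y":-0.000,"z":0.010,"rx":0.0,"ry":0.0,"rz":-0.2},
```

Call:
jog_arm(series=[{"x": 0.001,"y": 0,"z": 0.004,"rx": 0,"ry": 0,"rz": -0.1}])

```text
time: 22.63
tool_pos: [0.5373, -0.136, 0.0983]
ee_rot: [3.139, 0.0, 0.976]
wrist_force: [-0.3, 1.0, -2.1]
width: 0.0137
```

```bash
python3 - <<'E'
from h import *
from bench import cams
for i in range(5): t=cams.snapshot("top")
o=st()
plan([[.5367,-.1349,.091]],np.radians(56),1,o)
E
```

```text
t 22.88 [ 0.5366 -0.1356  0.0972] [1.7999e+02 4.0000e-02 5.5900e+01] F [ 0.6  0.3 -1.6] w 0.0136
{"x":0.001,"y":-0.000,"z":0.006,"rx":0.0,"ry":0.0,"rz":-0.1},
```

Call:
jog_arm(series=[{"x": 0.001,"y": 0,"z": 0.006,"rx": 0,"ry": 0,"rz": 0}])

```text
time: 22.97
tool_pos: [0.5382, -0.1353, 0.0925]
ee_rot: [3.138, 0.0, 0.976]
wrist_force: [1.4, 0.5, -2.2]
width: 0.0138
```

```bash
python3 - <<'E'
from h import *
from bench import cams
for i in range(6): t=cams.snapshot("top")
o=st()
s=cams.snapshot("scene")
np.save("t25.npy",t,allow_pickle=True);np.save("s25.npy",s,allow_pickle=True)
plan([[.5367,-.1349,.091]],np.radians(56),1,o)
cv2.imwrite("pics/t25.png",cv2.resize(t["img"][200:270,240:340,::-1],None,fx=7,fy=7,interpolation=cv2.INTER_CUBIC))
a=cv2.resize(s["img"][210:300,260:370,::-1],None,fx=7,fy=7,interpolation=cv2.INTER_CUBIC)
cv2.imwrite("pics/s25.png",a)
# overlay predicted tray outline
P=o["tool_pos"];Rt=R.from_euler('xyz',o["ee_rot"])
def T(x,y,z): return P+Rt.apply([-y,x-.0067,.0149-z])  # tray coords: x along tool y, z above underside; tray y = -tool x?
for h,c in ((0,(0,0,255)),(.008,(0,255,0))):
    pts=[(-.018,-.0195),(.036,-.0195),(.036,-.029),(.097,-.029),(.097,.029),(.036,.029),(.036,.0195),(-.018,.0195)]
    q=((proj(s,np.array([T(x,y,h) for x,y in pts]))-[260,210]+.5)*7).astype(int)
    cv2.polylines(a,[q],True,c,1)
g=np.array([.604,-.0862,.076]);
cv2.imwrite("pics/s25o.png",a)
E
```

```text
t 23.27 [ 0.5372 -0.1348  0.0912] [1.800e+02 4.000e-02 5.591e+01] F [ 1.   0.2 -2. ] w 0.014
{"x":-0.000,"y":-0.000,"z":0.000,"rx":0.0,"ry":0.0,"rz":-0.1},
```

View pics/t25.png

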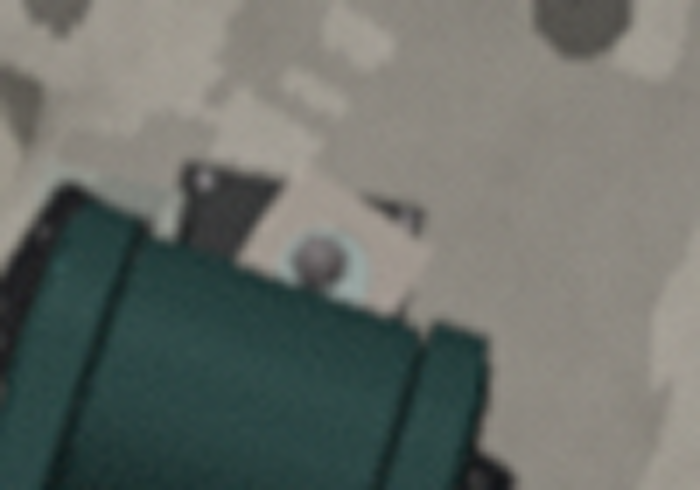

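View pics/s25o.png

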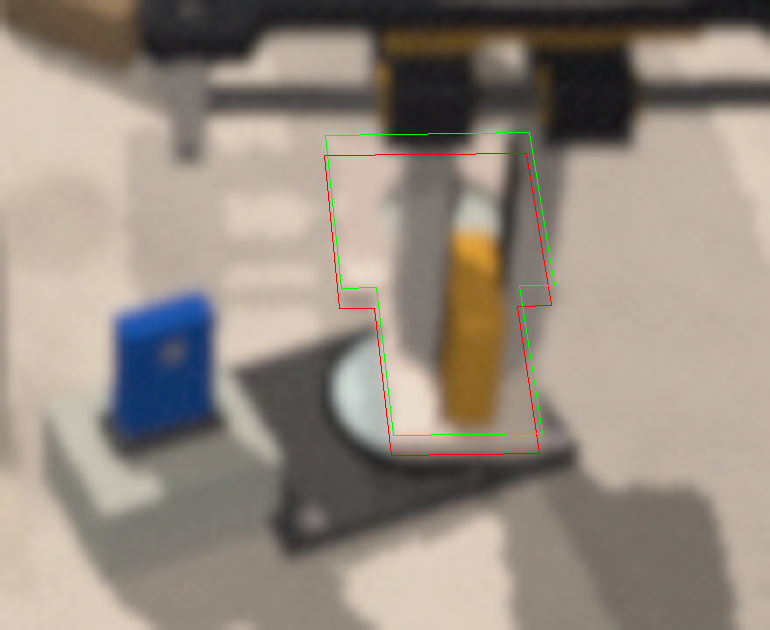

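View pics/s25.png

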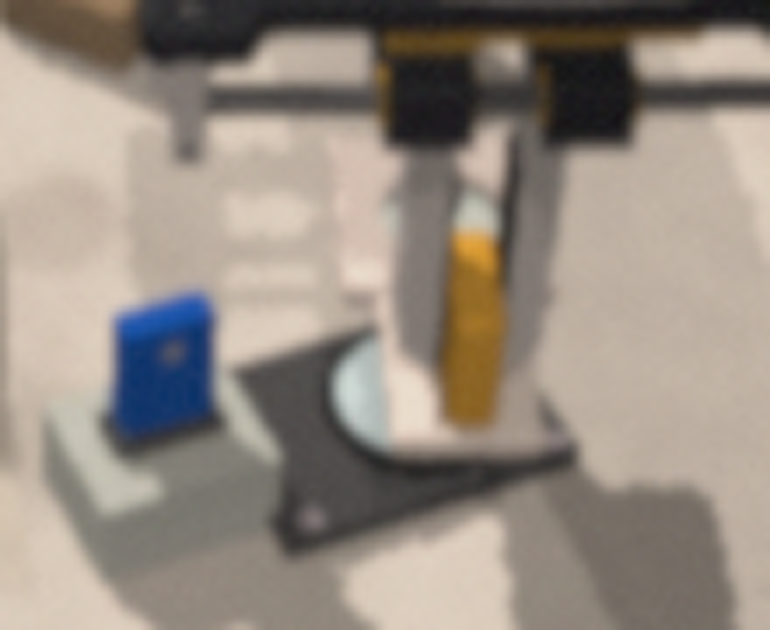

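```bash
python3 - <<'E'
from h import *
from bench import cams
w=cams.snapshot("wrist")
o=st()
a=w["img"][170:320,210:370,::-1]
b=cv2.resize(a,None,fx=3,fy=3,interpolation=cv2.INTER_CUBIC)
c=cv2.imread("pics/w21.png")
cv2.imwrite("pics/w26.png",np.hstack([c[:,:400],b[:,:400]]))
E
```

```text
t 23.37 [ 0.5373 -0.1349  0.0914] [1.7998e+02 4.0000e-02 5.5910e+01] F [-0.6 -1.3 -1.5] w 0.0138
```

View pics/w26.png

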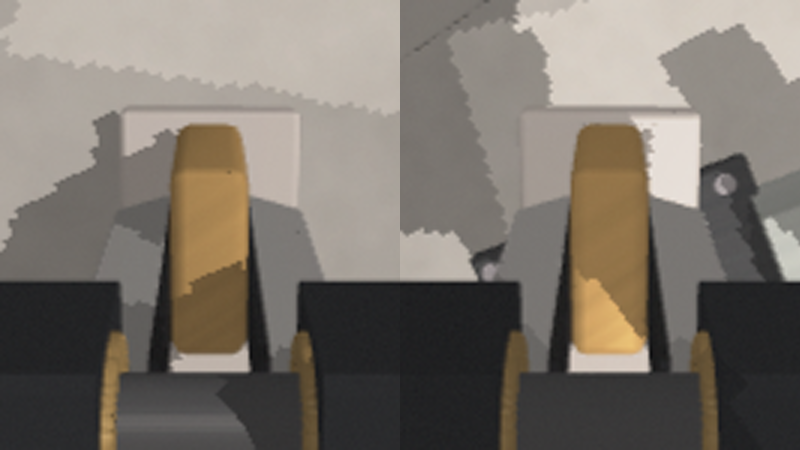

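```bash
python3 - <<'E'
from h import *
t=np.load("t25.npy",allow_pickle=True).item()
a=cv2.imread("pics/t25.png")
def poly(c,r,col):
    th=np.linspace(0,2*np.pi,40);q=proj(t,np.array(c)+r*np.c_[np.cos(th),np.sin(th),0*th])
    cv2.polylines(a,[((q-[240,200]+.5)*7).astype(int)],True,col,1)
poly([.5856,-.1676,.084],.017,(0,0,255)); poly([.585,-.1675,.012],.025,(0,255,0))
T=np.array([.5373,-.1349,.0914]);Rt=R.from_euler('xyz',np.radians([180,0,55.91]))
q=proj(t,np.array([T+Rt.apply([x,y-.0067,.0069]) for x,y in ((-.029,.036),(-.029,.097),(.029,.097),(.029,.036))]))
cv2.polylines(a,[((q-[240,200]+.5)*7).astype(int)],True,(255,0,0),1)
cv2.imwrite("pics/t25o.png",a)
E
```

```text
(no output)
```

View pics/t25o.png

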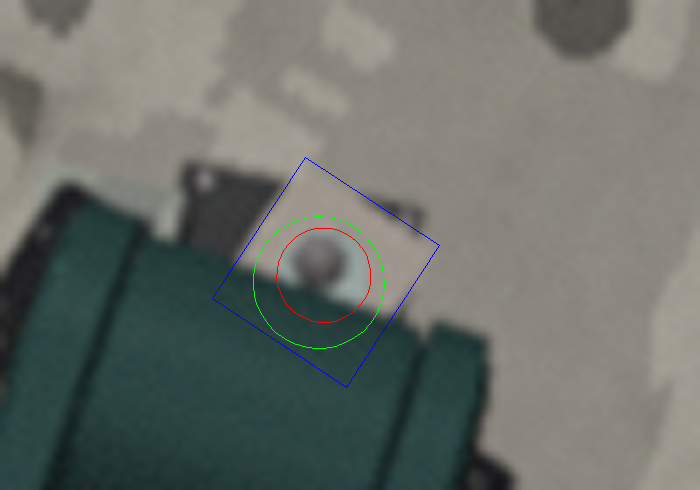

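```bash
python3 - <<'E'
from h import *
from bench import cams,ticket
s=cams.snapshot("scene")
cv2.imwrite("pics/s27.png",s["img"][:,:,::-1])
o=st();print(o["qvel"].round(4))
E
```

```text
t 23.42 [ 0.5373 -0.1349  0.0914] [1.7997e+02 4.0000e-02 5.5910e+01] F [-0.   0.6 -2.6] w 0.0141
[ 0.0007 -0.0017  0.0016 -0.      0.0014 -0.0008]
```

View pics/s27.png

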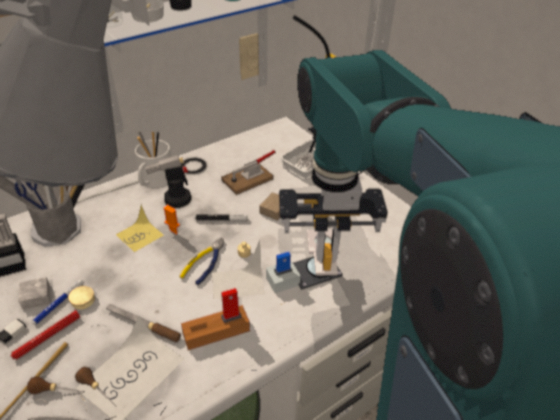

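The blue gauge stands home in the block at (283,262), and the tray is held over the mirror at (320,267). The red gauge (231,304) and the weight (244,249) have not moved. The tin is hidden by the gripper here, but the last top view showed it in place. Handing in.

```bash
python3 - <<'E'
from bench import ticket
print(ticket.close_job())
E
```

```text
the job is handed in; nothing more can be done
None
```

I took the blue gauge out of the rack, pushed it fully home in the slot and let go. I then lifted the ball tray by its brass grip and handed the job in at 23.4 s, still holding it over the mirror.

**Gauge insertion:** The first try caught on the edge of the slot with a 45 N peak and slid the gauge about 3.5 mm up in the fingers. I backed off, re-aligned and lowered it in small steps. The shoulder came down on the block at tool height 40.3 mm, against about 40.6 mm expected allowing for the slip. The pictures show it seated.

**Tray at the end:**

| Check | Result |
|---|---|
| Pocket centre | (0.586, −0.168); the mirror works out at about (0.585, −0.1675) |
| Underside height | about 76.5 mm; gauge top should be 76 mm |
| Tool tilt | under 0.1° |
| Joint speeds | under 0.002 rad/s |
| Slip in the grip | none: the close-up wrist view is unchanged from when I gripped it |

The ball was in its pocket in the last top view.

**Disagreements and gaps:**
- The cameras put the mirror up to about 4 mm apart, so I used the middle of those readings.
- The outline I drew for the tray's far end came out 3–5 mm longer than the picture, but the pocket ring itself lined up.
- In the last picture the gripper hid the tin; the top view just before showed it in place. The red gauge and brass weight looked undisturbed.

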